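Sweep the steel offcuts into the scrap pan and put the sweeper away

TASK

Pick up the hand sweeper and with it sweep all five steel offcuts along the bench into the scrap pan, never touching an offcut with the gripper and leaving the V-block, the tin and the other things on the bench where they are. When the bench is clear, put the sweeper away: stand it upright on the bench with the end of its steel rod pushed well through the eye of the bracket (the end at least 20 mm beyond the middle of the plate), and let go.

Things in the scene. Friction and masses are not known exactly. Their poses are not given: they have to be found in the camera images.
- sweeper: Wooden hand sweeper, 0.32 kg, standing on the bench. Head 24 mm thick (x -12 to 12), 84 mm long (y -42 to 42), 40 mm high; at each end a cheek 8 mm thick reaches forward to x = 34 mm: the side facing +x is a scoop 68 mm wide, 22 mm deep; push that side first. Origin: centre of head's underside; z up. At the start its +x points within 0.6 rad of world -y.
- sweeper_grip (a point): Place to pinch the sweeper, local (0, 0, 66) mm: middle of its upright wooden grip ridge, 20 mm thick (local x, close the fingers along this), 64 mm long (local y), standing from 38 to 84 mm height. Same axes as the sweeper.
- tail_tip (a point): Free end of the sweeper's steel rod. The rod, 10 mm in diameter, runs from the ridge along local -y at 60 mm height. Centre of the rod end, at local (0, -125, 60) mm of the sweeper; same axes as the sweeper.
- pan: Steel scrap pan fixed to the bench. Origin: centre of underside. Local x points from the open mouth into the pan. Inside: x -75 to 75 mm, y -75 to 75 mm; floor 3 mm thick; walls 5 mm thick on both sides and one at the back, 35 mm high; mouth fully open at x = -75 mm, with a sloping lip from -107 to -74 mm that rises from the bench to the floor.
- eye: Upright steel bracket fixed to the bench with an eye for the sweeper's rod: plate 50 mm wide (local x), 8 mm thick (local y), 85 mm high, on a foot 50 x 40 mm. Origin: centre of its underside; local y is the hole's axis. The rod may enter from either side; the +y side (world left) is the open one.
- eye_hole (a point): Centre of the 24 mm round hole in the bracket, 60 mm above the bench, in the middle of the plate's thickness; axes as the bracket's, y along the hole.
- square_stub: Steel offcut: square bar stub 28 x 28 x 32 mm high, about 0.19 kg. Origin: centre of underside, as for all the offcuts.
- round_slug: Steel offcut: round bar slug, 32 mm diameter, 24 mm high, standing on its flat face, about 0.15 kg.
- angle_piece: Steel offcut: piece of L-section 34 x 34 mm, 7 mm thick, 30 mm high, standing on its cut end, about 0.09 kg.
- flat_piece: Steel offcut: flat bar piece 42 x 30 mm, 20 mm high, about 0.18 kg.
- tube_piece: Steel offcut: tube piece 36 mm outside diameter, 26 mm bore, 26 mm high, standing on end, about 0.10 kg.
- vblock: Bystander among the offcuts: steel V-block 46 x 36 mm, 36 mm high, with a V groove on top; to be left where it is. Origin: centre of underside.
- tin: Bystander among the offcuts: low round closed aluminium tin, 46 mm diameter, 40 mm high; to be left where it is. Origin: centre of underside.
- hammer: Bystander: hammer lying beyond the work area, handle roughly along world y. Origin: underside, near the middle of its length.
- file: Bystander: flat file with wooden handle, 300 mm long, 24 mm high, lying beyond the work area, roughly along world y. Origin: underside, where handle meets blade; the blade runs 200 mm to local +x.
- oilcan: Bystander: oil can, 68 mm diameter, spout up to 170 mm high, beyond the pan at the far right. Origin: centre of underside.
- wire_hook: Bystander: bent wire hook, 110 mm long, 6 mm thick wire, lying flat at the far left. Origin: its middle, on the bench.

How it is judged:
On the way, in this order (a step that is already met when the one before it is completed fails the run):
1. all five offcuts are inside the scrap pan (x of square_stub in the frame of pan between -0.065 and 0.08 m and y of square_stub in the frame of pan between -0.08 and 0.08 m and height (world z) of each of square_stub, round_slug, angle_piece, flat_piece, tube_piece below 0.05 m and x of round_slug in the frame of pan between -0.065 and 0.08 m and y of round_slug in the frame of pan between -0.08 and 0.08 m and x of angle_piece in the frame of pan between -0.065 and 0.08 m and y of angle_piece in the frame of pan between -0.08 and 0.08 m and x of flat_piece in the frame of pan between -0.065 and 0.08 m and y of flat_piece in the frame of pan between -0.08 and 0.08 m and x of tube_piece in the frame of pan between -0.065 and 0.08 m and y of tube_piece in the frame of pan between -0.08 and 0.08 m), for 0.2 s.
2. the end of the sweeper's rod is through the eye (angle between the y axis of sweeper and the y axis of eye_hole, either way round below 0.35 rad and x of tail_tip in the frame of eye_hole between -0.015 and 0.015 m and z of tail_tip in the frame of eye_hole between -0.015 and 0.015 m and ((y of tail_tip in the frame of eye_hole below -0.02 m and y of sweeper in the frame of eye_hole above 0 m) or (y of tail_tip in the frame of eye_hole above 0.02 m and y of sweeper in the frame of eye_hole below 0 m))), for 0.2 s.
At the end, for the whole second after the job is handed in: Every offcut's centre is between the pan's walls, 10 mm or more inside its open edge, below 50 mm. The sweeper stands upright (0.12 rad) on the bench, rod through the eye: end 20 mm past mid-plate, within 15 mm of the hole's axis and 0.35 rad of its direction. All at rest (all of step 1 and all of step 2 and angle between sweeper's own z axis and vertical below 0.12 rad and height (world z) of sweeper below 0.01 m and linear speed of each of square_stub, round_slug, angle_piece, flat_piece, tube_piece, sweeper below 0.02 m/s); the robot touches nothing.
It fails at once if the gripper touches an offcut (contact force between any of the fingers, the arm and square_stub above 0.5 N or contact force between any of the fingers, the arm and round_slug above 0.5 N or contact force between any of the fingers, the arm and angle_piece above 0.5 N or contact force between any of the fingers, the arm and flat_piece above 0.5 N or contact force between any of the fingers, the arm and tube_piece above 0.5 N).
It fails at once if a bystander is shifted by more than 20 mm or tipped over (distance of any of vblock, tin, hammer, file, oilcan, wire_hook from where it was at the start of the episode above 0.02 m or angle between any of vblock, tin, hammer, file, oilcan, wire_hook's own z axis and vertical above 0.5 rad).
It also fails if it takes over 72 s, if anything falls off the work surface, if the arm or the gripper's body presses on something with over 40 N, if the wrist force passes 120 N, or if a joint passes its speed limit or range.

ROBOT

A 7-joint arm with a two-finger parallel gripper is mounted at the origin on the work surface. World frame = base frame: x ahead of the robot, y to its left, z up, the work surface at z = 0. Lengths are in m, angles in rad, forces in N, time in s.
With the tool pointing down it reaches from about 0.4 to 0.875 m from the base axis. Payload 6.5 kg.
Tool frame: the origin (TCP) lies at the very end of the fingers, on their centre line; the grasp point (between the pads) lies 19 mm behind it (hold_point_z is the distance from the TCP to the grasp point, in m); y points along the fingers, x is the direction in which the jaws open and shut, and the axes are right-handed (so a half turn about y gives the same grasp; the last joint's range is limited). The gripper opens to 85 mm and grips with 20 to 120 N. Pads are 22 mm wide; open, the fingers measure 114 mm over their backs; the gripper's body (76 mm by 85 mm) begins 54 mm behind the grasp point. The pads swing forward as they close: fully open they stand 13 mm farther back than shut.
Start: joints at [1.17, 0.536, -0.004, 1.538, 0.003, 1.067, -0.071], TCP at [0.214, -0.614, 0.231] pointing down, gripper open.
Joint ranges: [-2.7, 2.7], [-0.37, 2.16], [-1.27, 1.26], [0.24, 2.4], [-1.31, 4.45], [0.19, 1.91], [-2.76, 2.76]. Speed limits (rad/s): [2.39, 2.39, 3.14, 3.14, 3.14, 3.14, 3.14].

INTERFACE

Orientations are given as a unit quaternion [w, x, y, z].
In Python, from rig import * gives the robot as it stands.
- The arm moves only by the tool send_rows, never from a script. Its arguments are lists of equal length, an entry for each row: "delta_pos": the shift along the tool's x, y, z in mm, a list of three; "twist": the turn, a rotation vector about the tool's x, y, z in rad, a list of three. A call has 1 to 20 rows; each row shifts and turns the commanded pose from where the row before left it, along the tool's axes as they then stand; what a row does not reach is not made up. A row lasts 1/12 s, in which the tool goes at most 41.7 mm and 7.16 degrees, less where a joint would pass 70% of its speed; a pose out of reach is approached as far as the arm can. A call is refused whole if a number of a shift passes 41.7 or a number of a turn 0.125, either way. A call with a gripper value outside its range is refused whole. "claw" is the opening in per cent of the stroke, from 0 (shut) to 100 (fully open), set as the call begins (left out, the last holds). The fingers move at their own pace and stop on an object; the grip force is fixed at half the most. Time passes only in rows, so rows that do not move let the fingers close. It gives the time, the measured TCP pose, the force and the opening at its end, in the units of the state.
- get_state(): the state, without advancing time (a new reading comes with each control period).
- camera(name): name is "side" or "top" or "wrist"; returns a dict with "img" (400x640x3 uint8, blue, green, red), "range_z" (400x640 float32, m along the optical axis (not along the pixel's ray), 0 where there is no reading), "fx", "fy", "cx", "cy" (pixels), "rvec" (rotation vector, rad) and "tvec" (3), from world to camera coordinates, as OpenCV has them; the wrist camera has in their place "tool_from_camera" (4x4, takes a point from camera to tool coordinates, whose origin is the TCP and whose axes are the tool frame's). Camera axes: x right, y down, z forward; pixel columns grow to the right and rows downward; lengths in m; the calibration is good to about 2 mm. A picture is of the moment at which its call begins: read the wrist's pose just before it.
- close_job(): hands the job in, once; it reports no verdict.
The state is a dict: "time": time; "joint_positions": joint angles; "joint_vel": joint speeds; "joint_efforts": joint torques, N m; "ee_pos": TCP position; "tcp_rot": TCP orientation; "wrist_force": force on the tool from outside, world axes, zero at the start; "torque": the same for the moment, N m; "grip_width": opening from 0.0 (shut) to 1.0 (fully open).
Only numpy, scipy, OpenCV 4.12 (cv2) and the standard library are available. Lean on these libraries where they do the work, as an engineer would, in place of code of your own. Each camera call takes 0.05 s, during which the arm holds its last target.

## Working session

There is one attempt and no reset: what is moved stays moved. The work goes in short steps, Python scripts to look and compute and a tool call to move; the robot and the scene stay as the last step left them, time stands still between calls to the robot, and variables do not carry over. Pictures are saved under pics/ and viewed, and the job is handed in when it is done.

Besides the shell and the picture viewer there is one more tool, called after "Request:" by a JSON object that holds its "op" and its "data". send_rows: Moves the arm, as the interface text tells. Its arguments: {"type":"object","properties":{"delta_pos":{"type":"array","items":{"type":"array","items":{"type":"number"}}},"twist":{"type":"array","items":{"type":"array","items":{"type":"number"}}},"claw":{"type":"number"}},"required":["delta_pos","twist"]}

```bash
ls; mkdir -p pics
python3 - <<'E'
from rig import *
import cv2
s=get_state()
for k in s: print(k,s[k])
for n in ["top","side","wrist"]:
    c=camera(n); cv2.imwrite(f"pics/{n}0.png",c["img"])
    print(n,c["fx"],c["fy"],c["cx"],c["cy"],c.get("rvec"),c.get("tvec"),c.get("tool_from_camera"))
E
```

```text
pics
time 0.0
joint_positions [ 1.16979865  0.53714761 -0.00445851  1.53886382  0.00256998  1.06730985
 -0.0712295 ]
joint_vel [ 8.07523341e-04 -1.64127773e-03 -7.53707426e-04 -1.96263814e-04
  1.16064932e-03  2.28610308e-04  1.34203481e-05]
joint_efforts [ 6.21344043e-05 -5.83413041e+01  1.04893774e+00 -2.59103161e+01
  1.24181781e-02  9.54576099e-03  1.05717913e-05]
ee_pos [ 0.21337118 -0.61331343  0.23042855]
tcp_rot [ 0.5766553  -0.57600233  0.41020292 -0.40917422]
wrist_force [ 0.06689318 -0.18154574  0.32210457]
torque [-0.02594676  0.01112376  0.03448514]
grip_width 0.9950384658545136
top 428.49593450767816 428.49593450767816 324.0464496467676 196.73895485611854 [ 2.16152502 -2.18706147  0.12437145] [0.00544336 0.57509021 1.33559852] None
side 364.68443010568643 364.68443010568643 317.13645227848656 193.76453481913603 [ 0.47447468 -2.78969353  1.10494666] [0.5083144  0.19268697 1.01340422] None
wrist 341.7258398538538 341.7258398538538 319.2936328342449 195.77428315211304 None None [[ 9.99998936e-01  6.88245961e-04 -1.28657050e-03  3.45750392e-04]
 [ 1.42609397e-03 -2.74564489e-01  9.61567630e-01 -1.42941650e-01]
 [ 3.08548465e-04 -9.61568441e-01 -2.74565178e-01  6.81362661e-02]
 [ 0.00000000e+00  0.00000000e+00  0.00000000e+00  1.00000000e+00]]
```

View pics/top0.png

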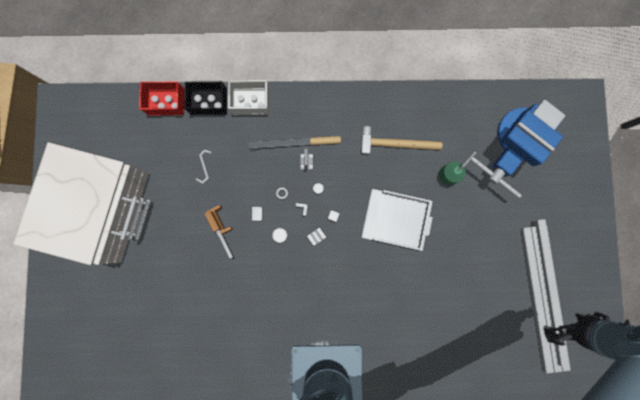

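View pics/side0.png

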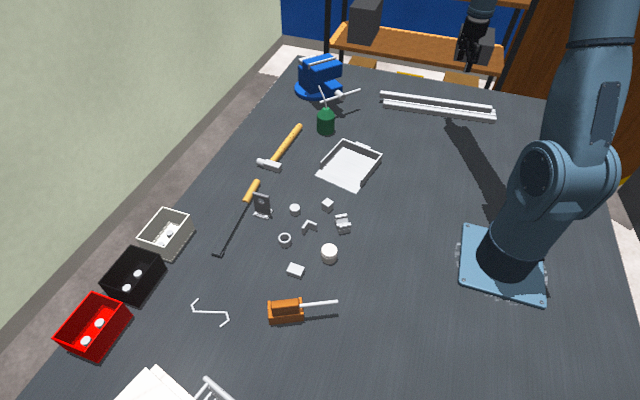

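View pics/wrist0.png

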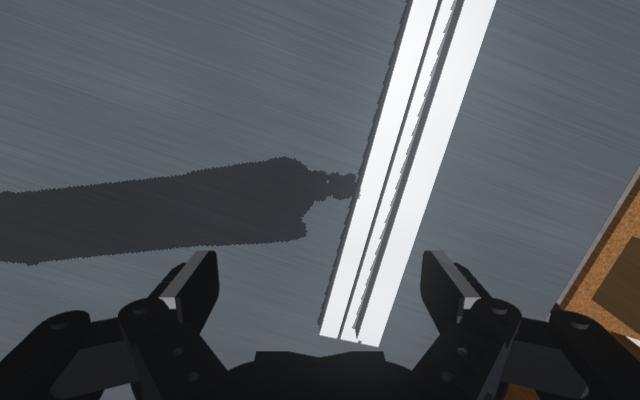

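Run:
```python
from rig import *
from scipy.spatial.transform import Rotation as R
s=get_state();q=s["tcp_rot"];print(R.from_quat([q[1],q[2],q[3],q[0]]).as_matrix().round(3))
```

```text
[[ 0.329 -0.001  0.944]
 [-0.944  0.001  0.329]
 [-0.001 -1.    -0.   ]]
```

```bash
cat > h.py <<'E'
from rig import *
import cv2, numpy as np
from scipy.spatial.transform import Rotation as Rot
np.set_printoptions(precision=4,suppress=True)
def pose():
    s=get_state();q=s["tcp_rot"]
    return np.array(s["ee_pos"]),Rot.from_quat([q[1],q[2],q[3],q[0]]).as_matrix(),s
def grab(n):
    p,R,s=pose(); c=camera(n)
    K=np.array([[c["fx"],0,c["cx"]],[0,c["fy"],c["cy"]],[0,0,1]])
    if n=="wrist":
        T=np.array(c["tool_from_camera"]); Rw=R@T[:3,:3]; o=p+R@T[:3,3]
    else:
        Rc=cv2.Rodrigues(np.array(c["rvec"]))[0]; Rw=Rc.T; o=-Rc.T@np.array(c["tvec"])
    return dict(img=c["img"],d=c["range_z"],K=K,Rw=Rw,o=o)
def ray(c,uv,z):
    "pixels -> world points on plane height z"
    uv=np.atleast_2d(np.asarray(uv,float)); d=np.c_[uv,np.ones(len(uv))]@np.linalg.inv(c["K"]).T@c["Rw"].T
    return c["o"]+d*((z-c["o"][2])/d[:,2])[:,None]
def cloud(c):
    h,w=c["d"].shape; u,v=np.meshgrid(np.arange(w),np.arange(h))
    P=np.stack([u,v,np.ones_like(u)],-1)@np.linalg.inv(c["K"]).T*c["d"][...,None]
    return P@c["Rw"].T+c["o"]
def proj(c,P):
    q=(np.atleast_2d(P)-c["o"])@c["Rw"]@c["K"].T
    return q[:,:2]/q[:,2:]
E
python3 - <<'E'
from h import *
c=grab("top"); im=c["img"]
cv2.imwrite("pics/topz.png",cv2.resize(im[130:265,185:445],None,fx=3,fy=3,interpolation=cv2.INTER_CUBIC))
W=cloud(c); print("bench z",np.median(W[240:300,100:250,2]))
m=((W[...,2]>0.012)&(c["d"]>0)).astype(np.uint8); m[:130]=0;m[265:]=0;m[:,:185]=0;m[:,445:]=0
n,l,st,ce=cv2.connectedComponentsWithStats(m)
for i in range(1,n):
    if st[i,4]<12: continue
    P=W[l==i]; top=np.percentile(P[:,2],80); Q=ray(c,np.argwhere(l==i)[:,::-1],top)
    (cx,cy),(a,b),an=cv2.minAreaRect(Q[:,:2].astype(np.float32)*1000)
    print(ce[i].round(0),st[i,4],"top",round(top,3),"centre",round(cx),round(cy),"size",round(a),round(b),round(an))
E
```

```text
bench z -0.0006191695842348022
[396. 143.] 729 top 0.027 centre 753 -256 size 260 76 89
[297. 142.] 571 top 0.022 centre 756 92 size 24 297 3
[306. 158.] 58 top 0.086 centre 688 54 size 6 59 90
[442. 174.] 68 top 0.051 centre 641 -373 size 16 51 88
[318. 188.] 78 top 0.027 centre 604 17 size 29 30 26
[282. 193.] 57 top 0.027 centre 589 133 size 32 32 89
[416. 221.] 474 top 0.037 centre 498 -254 size 170 160 77
[303. 207.] 47 top 0.032 centre 538 71 size 33 32 82
[218. 226.] 429 top 0.082 centre 468 304 size 159 55 27
[257. 213.] 122 top 0.022 centre 526 213 size 31 38 89
[334. 215.] 78 top 0.035 centre 515 -31 size 27 28 63
[280. 235.] 166 top 0.042 centre 457 138 size 44 40 89
[316. 236.] 167 top 0.037 centre 451 24 size 36 46 34
```

View pics/topz.png

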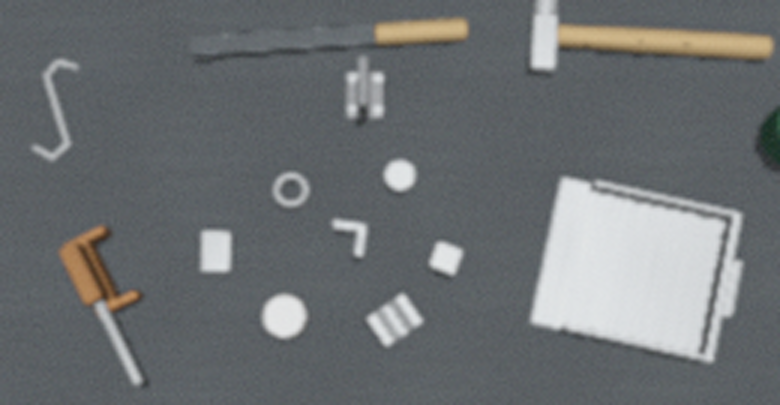

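```bash
cat > pl.py <<'E'
from h import *
import sys, json
def plan(wps, start=None, split=20):
    """wps: (x,y,z mm, psi deg, rows). rows rounded: 1 mm, .01 rad, error carried. prints rows & end"""
    if start is None:
        p,R,_=pose(); p=p*1000; psi=np.arctan2(R[1,0],R[0,0])
        print("start",p.round(1),round(np.degrees(psi),2), "tilt",R[:,1].round(3))
    else: p=np.array(start[:3],float); psi=np.radians(start[3])
    D=[];T=[]
    for w in wps:
        tgt=np.array(w[:3],float); tp=np.radians(w[3]); n=w[4]; p0=p.copy(); a0=psi
        for i in range(1,n+1):
            g=p0+(tgt-p0)*i/n; ga=a0+(tp-a0)*i/n
            d=g-p; c,s=np.cos(psi),np.sin(psi)
            r=np.array([d@[c,s,0],-d[2],d@[-s,c,0]]).round(0)+0.0
            t=round(-(ga-psi),2)+0.0
            assert np.linalg.norm(r)<=41.7 and abs(t)<=.12,(r,t)
            p=p+r[0]*np.array([c,s,0])+[0,0,-r[1]]+r[2]*np.array([-s,c,0]); psi-=t
            D.append([int(v) for v in r]);T.append([0,t,0])
    for i in range(0,len(D),split):
        print("delta_pos",json.dumps(D[i:i+split]).replace(" ",""));print("twist",json.dumps(T[i:i+split]).replace(" ",""))
    print("end",p.round(1),round(np.degrees(psi),2))
E
python3 - <<'E'
from pl import *
plan([(430,-300,290,-80,11),(550,140,300,-90,13)])
E
```

```text
start [ 213.4 -613.5  230.7] -70.81 tilt [-0.     0.001 -1.   ]
delta_pos [[-20,-5,28],[-21,-6,28],[-21,-5,27],[-22,-6,27],[-22,-5,27],[-22,-5,26],[-23,-6,26],[-23,-5,26],[-24,-6,25],[-24,-5,25],[-24,-5,25],[-32,-1,15],[-32,-1,15],[-32,0,14],[-32,-1,13],[-33,-1,14],[-32,-1,12],[-33,-1,13],[-33,0,12],[-33,-1,11]]
twist [[0,0.01,0],[0,0.02,0],[0,0.01,0],[0,0.02,0],[0,0.01,0],[0,0.02,0],[0,0.01,0],[0,0.02,0],[0,0.01,0],[0,0.02,0],[0,0.01,0],[0,0.01,0],[0,0.02,0],[0,0.01,0],[0,0.01,0],[0,0.02,0],[0,0.01,0],[0,0.01,0],[0,0.02,0],[0,0.01,0]]
delta_pos [[-34,-1,11],[-33,-1,11],[-34,0,10],[-34,-1,10]]
twist [[0,0.01,0],[0,0.02,0],[0,0.01,0],[0,0.01,0]]
end [550.  140.4 299.7] -89.72
```

Request:
{"op": "send_rows", "data": {"delta_pos": [[-20,-5,28],[-21,-6,28],[-21,-5,27],[-22,-6,27],[-22,-5,27],[-22,-5,26],[-23,-6,26],[-23,-5,26],[-24,-6,25],[-24,-5,25],[-24,-5,25],[-32,-1,15],[-32,-1,15],[-32,0,14],[-32,-1,13],[-33,-1,14],[-32,-1,12],[-33,-1,13],[-33,0,12],[-33,-1,11]], "twist": [[0,0.01,0],[0,0.02,0],[0,0.01,0],[0,0.02,0],[0,0.01,0],[0,0.02,0],[0,0.01,0],[0,0.02,0],[0,0.01,0],[0,0.02,0],[0,0.01,0],[0,0.01,0],[0,0.02,0],[0,0.01,0],[0,0.01,0],[0,0.02,0],[0,0.01,0],[0,0.01,0],[0,0.02,0],[0,0.01,0]]}}

```text
time: 1.87
ee_pos: [0.513, 0.0053, 0.2973]
tcp_rot: [-0.513, 0.513, -0.486, 0.486]
wrist_force: [0.2, 0.1, -1.0]
grip_width: 1.0
```

Request:
{"op": "send_rows", "data": {"delta_pos": [[-34,-1,11],[-33,-1,11],[-34,0,10],[-34,-1,10],[0,0,0],[0,0,0],[0,0,0]], "twist": [[0,0.01,0],[0,0.02,0],[0,0.01,0],[0,0.01,0],[0,0,0],[0,0,0],[0,0,0]]}}

```text
time: 2.45
ee_pos: [0.55, 0.1394, 0.2999]
tcp_rot: [-0.501, 0.502, -0.499, 0.499]
wrist_force: [-0.0, -0.5, 0.3]
grip_width: 1.001
```

```bash
cat > look.py <<'E'
from pl import *
def look(cam,out,zmin=0.012,xr=(.35,.74),yr=(-.4,.42)):
    c=grab(cam); cv2.imwrite(out,c["img"])
    W=cloud(c); b=(abs(W[...,2])<.012)&(c["d"]>0); print("bench z",np.median(W[b][:,2]))
    m=((W[...,2]>zmin)&(W[...,2]<.1)&(c["d"]>0)&(W[...,0]>xr[0])&(W[...,0]<xr[1])&(W[...,1]>yr[0])&(W[...,1]<yr[1])).astype(np.uint8)
    n,l,st,ce=cv2.connectedComponentsWithStats(m)
    for i in range(1,n):
        if st[i,4]<40: continue
        P=W[l==i]; top=np.percentile(P[:,2],85); k=(l==i)&(abs(W[...,2]-top)<.006)
        Q=W[k][:,:2]*1000
        (cx,cy),(a,bb),an=cv2.minAreaRect(Q.astype(np.float32))
        print(ce[i].round(0),st[i,4],"top",round(top,3),"centre",round(cx),round(cy),"size",round(a),round(bb),round(an))
    return c,W
E
python3 - <<'E'
from look import *
p,R,s=pose();print(p,s["time"],R[:,0])
look("wrist","pics/w1.png")
E
```

```text
[0.55   0.1394 0.2999] 2.45 [ 0.0048 -1.      0.0009]
bench z 0.0004894127670301562
[400.  26.] 1143 top 0.085 centre 687 56 size 9 40 89
[567.   5.] 313 top 0.026 centre 719 -136 size 25 8 88
[419. 112.] 611 top 0.025 centre 602 20 size 31 31 10
[322. 125.] 362 top 0.027 centre 587 136 size 34 34 1
[613. 130.] 358 top 0.035 centre 583 -214 size 57 5 77
[376. 164.] 401 top 0.031 centre 535 75 size 34 33 82
[153. 204.] 3831 top 0.084 centre 498 343 size 64 21 27
[259. 175.] 786 top 0.021 centre 523 216 size 30 42 87
[451. 186.] 632 top 0.033 centre 512 -28 size 29 28 69
[317. 229.] 1101 top 0.041 centre 454 142 size 42 41 41
[404. 232.] 1091 top 0.036 centre 448 27 size 36 46 34
[589. 252.] 834 top 0.035 centre 423 -219 size 138 6 77
```

View pics/w1.png

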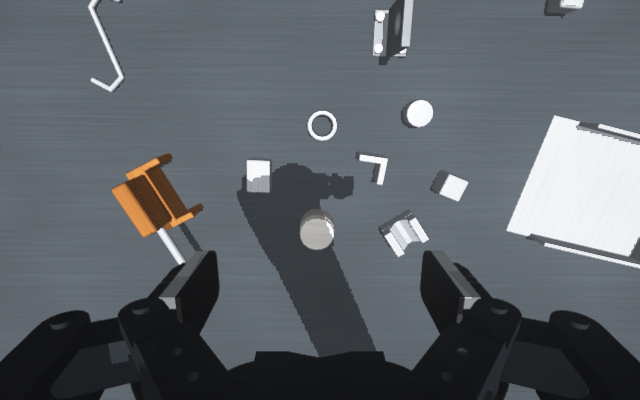

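Run:
```python
from pl import *
plan([(498,343,150,-63,9),(498,343,48,-63,8),(498,343,48,-63,1)])
```

```text
start [550.1 138.6 300. ] -89.81 tilt [-0.001 -0.001 -1.   ]
delta_pos [[-23,17,-6],[-23,16,-4],[-23,17,-4],[-23,17,-2],[-24,16,-1],[-23,17,1],[-23,17,1],[-24,16,3],[-23,17,4],[0,13,0],[0,12,0],[0,13,0],[0,13,0],[0,13,0],[0,12,0],[0,13,0],[0,13,0],[0,0,0]]
twist [[0,-0.05,0],[0,-0.05,0],[0,-0.06,0],[0,-0.05,0],[0,-0.05,0],[0,-0.05,0],[0,-0.05,0],[0,-0.06,0],[0,-0.05,0],[0,0.0,0],[0,0.0,0],[0,0.0,0],[0,0.0,0],[0,0.0,0],[0,0.0,0],[0,0.0,0],[0,0.0,0],[0,0.0,0]]
end [498.  343.1  48. ] -62.88
```

Request:
{"op": "send_rows", "data": {"delta_pos": [[-23,17,-6],[-23,16,-4],[-23,17,-4],[-23,17,-2],[-24,16,-1],[-23,17,1],[-23,17,1],[-24,16,3],[-23,17,4],[0,0,0],[0,0,0]], "twist": [[0,-0.05,0],[0,-0.05,0],[0,-0.06,0],[0,-0.05,0],[0,-0.05,0],[0,-0.05,0],[0,-0.05,0],[0,-0.06,0],[0,-0.05,0],[0,0,0],[0,0,0]]}}

```text
time: 3.42
ee_pos: [0.4971, 0.3439, 0.1493]
tcp_rot: [-0.603, 0.604, -0.369, 0.368]
wrist_force: [0.2, -2.2, 0.4]
grip_width: 1.001
```

Run:
```python
from look import *
p,R,s=pose();print(p,s["time"],R[:,0])
look("wrist","pics/w2.png",yr=(.2,.5),zmin=.07)
```

```text
[0.4971 0.3439 0.1493] 3.4167 [ 0.4574 -0.8892  0.0004]
bench z 0.0003534992829421768
[320. 203.] 2964 top 0.085 centre 499 344 size 63 20 27
```

View pics/w2.png

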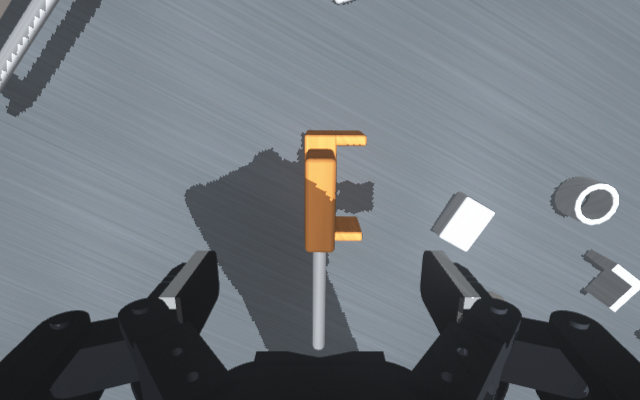

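Request:
{"op": "send_rows", "data": {"delta_pos": [[0,16,0],[0,17,2],[0,17,0],[0,17,0],[0,17,0],[0,17,0],[0,0,0],[0,0,0]], "twist": [[0,0,0],[0,0,0],[0,0,0],[0,0,0],[0,0,0],[0,0,0],[0,0,0],[0,0,0]]}}

```text
time: 4.13
ee_pos: [0.5006, 0.3435, 0.0496]
tcp_rot: [-0.603, 0.603, -0.369, 0.37]
wrist_force: [0.9, 0.8, 0.6]
grip_width: 0.999
```

Request:
{"op": "send_rows", "data": {"delta_pos": [[0,0,0],[0,0,0],[0,0,0],[0,0,0],[0,0,0],[0,0,0],[0,0,0],[0,0,0]], "twist": [[0,0,0],[0,0,0],[0,0,0],[0,0,0],[0,0,0],[0,0,0],[0,0,0],[0,0,0]], "claw": 0}}

```text
time: 4.8
ee_pos: [0.5, 0.3457, 0.0498]
tcp_rot: [0.604, -0.603, 0.368, -0.369]
wrist_force: [-0.8, -1.3, 5.9]
grip_width: 0.224
```

Run:
```python
from look import *
p,R,s=pose();print(p,s["time"],R[:,0],s["grip_width"],s["wrist_force"])
c,W=look("top","pics/t2.png")
m=(W[...,0]<.75)&(W[...,0]>.25)&(W[...,2]>.025)&(W[...,1]<-.12)&(W[...,1]>-.36)&(c["d"]>0)
# pan wall tops
P=W[m&(abs(W[...,2]-.035)<.006)]*1000
(cx,cy),(a,b),an=cv2.minAreaRect(P[:,:2].astype(np.float32)); print("pan",cx,cy,a,b,an, cv2.boxPoints(((cx,cy),(a,b),an)))
```

```text
[0.5    0.3457 0.0498] 4.8 [ 0.4571 -0.8894  0.0001] 0.22367665180685112 [-0.8096 -1.3254  5.9136]
bench z 4.960360128847263e-05
[425. 147.] 100 top 0.027 centre 735 -323 size 127 9 90
[366. 149.] 66 top 0.029 centre 729 -141 size 23 20 89
[306. 158.] 57 top 0.087 centre 694 53 size 6 48 89
[447. 173.] 249 top 0.088 centre 648 -391 size 18 50 90
[318. 188.] 78 top 0.026 centre 605 17 size 29 29 24
[282. 193.] 57 top 0.03 centre 589 132 size 33 32 1
[416. 221.] 471 top 0.038 centre 498 -255 size 167 160 77
[303. 207.] 47 top 0.033 centre 543 66 size 44 22 37
[257. 213.] 120 top 0.022 centre 526 215 size 29 39 89
[334. 215.] 78 top 0.035 centre 515 -31 size 26 26 67
[223. 225.] 56 top 0.069 centre 501 323 size 1 14 41
[280. 235.] 167 top 0.042 centre 457 140 size 41 41 89
[317. 236.] 166 top 0.037 centre 451 24 size 36 46 34
pan 577.21142578125 -245.16860961914062 342.86273193359375 229.9288330078125 0.342284619808197 [[ 405.0963 -131.2304]
 [ 406.4699 -361.1551]
 [ 749.3265 -359.1069]
 [ 747.953  -129.1821]]
```

```bash
cat >> pl.py <<'E'
d=np.array([-.225,-.974]); nn=np.array([.974,-.225]); O=np.array([499,-245.])
def pan(x,y): return tuple(O+x*d+y*nn)
def topan(X,Y): v=np.array([X,Y])-O; return (v@d,v@nn)
E
python3 - <<'E'
from pl import *
for a in [(514,-30),(604,18),(538,71),(589,133),(525,214)]: print(a,np.round(topan(*a)))
c=grab("top")
for p in [(-107,-75),(-107,75),(-75,-80),(-75,80),(80,80),(80,-80)]:
    z=0.035 if p[0]!=-107 else 0
    P=np.array([*pan(*p),z*1000])/1000; print(p,proj(c,P)[0].round(1))
    cv2.circle(c["img"],tuple(int(v) for v in (proj(c,P)[0]*1).round()),1,(0,0,255),-1)
cv2.imwrite("pics/panchk.png",cv2.resize(c["img"][180:260,340:450],None,fx=6,fy=6,interpolation=cv2.INTER_NEAREST))
plan([(500,345,115,-65,5),(530,30,115,-103,16),(528,28,52,-103,5),pan(-160,-22)+(52,-103,8),pan(-130,-15)+(58,-103,2),pan(20,-15)+(58,-103,9),pan(5,-15)+(60,-103,1),pan(0,-15)+(120,-103,4)])
E
```

```text
(514, -30) [-213.  -34.]
(604, 18) [-280.   43.]
(538, 71) [-317.  -33.]
(589, 133) [-388.    3.]
(525, 214) [-453.  -78.]
(-107, -75) [362.4 235.8]
(-107, 75) [371.8 190.7]
(-75, -80) [373.1 239.4]
(-75, 80) [383.3 190.1]
(80, 80) [430.9 200.4]
(80, -80) [421.4 250. ]
start [499.9 345.6  49.8] -62.8 tilt [ 0.001  0.    -1.   ]
delta_pos [[0,-13,0],[0,-13,0],[0,-13,0],[0,-13,0],[1,-13,0],[19,0,-7],[18,0,-5],[20,0,-6],[19,0,-4],[19,0,-3],[20,0,-3],[20,0,-2],[19,0,-1],[20,0,0],[20,0,1],[20,0,1],[19,0,2],[20,0,3],[19,0,4],[19,0,5]]
twist [[0,0.01,0],[0,0.01,0],[0,0.0,0],[0,0.01,0],[0,0.01,0],[0,0.04,0],[0,0.04,0],[0,0.04,0],[0,0.05,0],[0,0.04,0],[0,0.04,0],[0,0.04,0],[0,0.04,0],[0,0.04,0],[0,0.04,0],[0,0.04,0],[0,0.05,0],[0,0.04,0],[0,0.04,0],[0,0.04,0]]
delta_pos [[19,0,5],[1,13,0],[0,12,0],[1,13,-1],[0,12,0],[1,13,0],[14,0,1],[14,0,2],[14,0,1],[14,0,1],[14,0,2],[14,0,1],[14,0,2],[14,0,1],[15,-3,3],[15,-3,4],[17,0,0],[16,0,0],[17,0,0],[17,0,0]]
twist [[0,0.04,0],[0,0.0,0],[0,0.0,0],[0,0.0,0],[0,0.0,0],[0,0.0,0],[0,0.0,0],[0,0.0,0],[0,0.0,0],[0,0.0,0],[0,0.0,0],[0,0.0,0],[0,0.0,0],[0,0.0,0],[0,0.0,0],[0,0.0,0],[0,0.0,0],[0,0.0,0],[0,0.0,0],[0,0.0,0]]
delta_pos [[16,0,0],[17,0,0],[17,0,0],[16,0,0],[17,0,0],[-15,-2,0],[-1,-15,0],[-1,-15,0],[-2,-15,0],[-1,-15,0]]
twist [[0,0.0,0],[0,0.0,0],[0,0.0,0],[0,0.0,0],[0,0.0,0],[0,0.0,0],[0,0.0,0],[0,0.0,0],[0,0.0,0],[0,0.0,0]]
end [ 484.8 -241.6  119.8] -102.91
```

View pics/panchk.png

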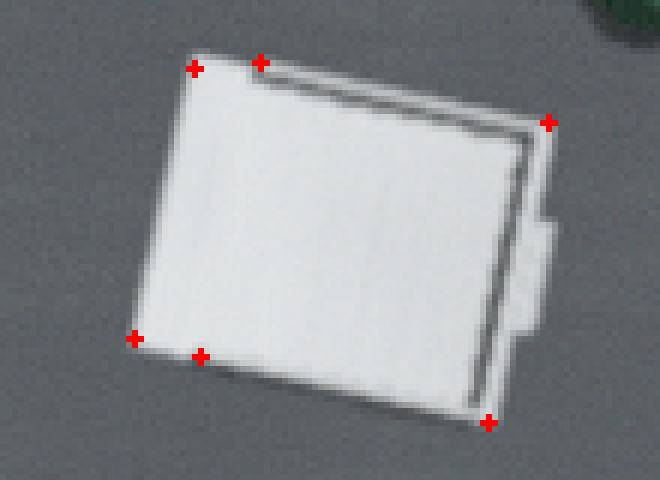

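Request:
{"op": "send_rows", "data": {"delta_pos": [[0,-13,0],[0,-13,0],[0,-13,0],[0,-13,0],[1,-13,0],[19,0,-7],[18,0,-5],[20,0,-6],[19,0,-4],[19,0,-3],[20,0,-3],[20,0,-2],[19,0,-1],[20,0,0],[20,0,1],[20,0,1],[19,0,2],[20,0,3],[19,0,4],[19,0,5]], "twist": [[0,0.01,0],[0,0.01,0],[0,0,0],[0,0.01,0],[0,0.01,0],[0,0.04,0],[0,0.04,0],[0,0.04,0],[0,0.05,0],[0,0.04,0],[0,0.04,0],[0,0.04,0],[0,0.04,0],[0,0.04,0],[0,0.04,0],[0,0.04,0],[0,0.05,0],[0,0.04,0],[0,0.04,0],[0,0.04,0]]}}

```text
time: 6.57
ee_pos: [0.5274, 0.0474, 0.1144]
tcp_rot: [0.45, -0.451, 0.545, -0.545]
wrist_force: [-0.7, -0.5, -3.4]
grip_width: 0.226
```

Run:
```python
from look import *
p,R,s=pose();print(p,s["time"],s["grip_width"])
look("side","pics/s2.png",zmin=.3)
look("wrist","pics/w3.png",zmin=.3)
plan([(528,28,52,-103,6)])
```

```text
[0.5274 0.0474 0.1144] 6.5667 0.22626820853591065
bench z 0.0006391839342545502
bench z 0.000497255203085134
start [527.8  43.8 114.2] -101.16 tilt [-0.001 -0.003 -1.   ]
delta_pos [[3,10,1],[2,11,0],[3,10,1],[2,10,0],[3,11,1],[2,10,1]]
twist [[0,0.01,0],[0,0.0,0],[0,0.01,0],[0,0.0,0],[0,0.01,0],[0,0.0,0]]
end [528.6  28.3  52.2] -102.88
```

View pics/s2.png

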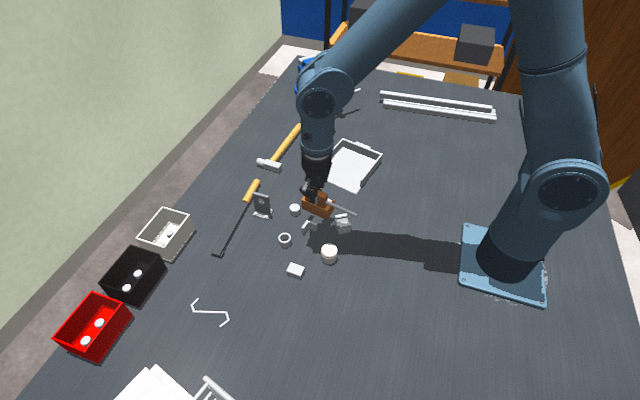

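View pics/w3.png

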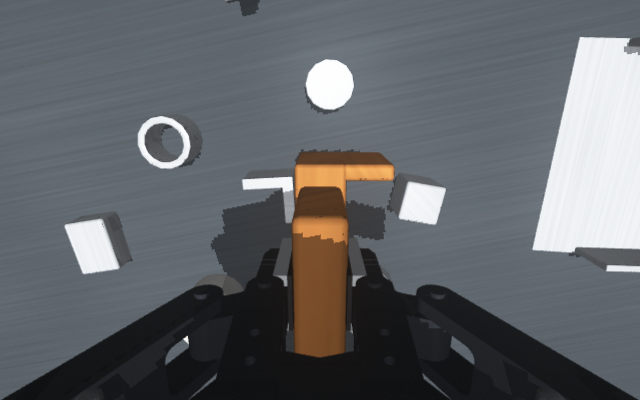

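Request:
{"op": "send_rows", "data": {"delta_pos": [[3,10,1],[2,11,0],[3,10,1],[2,10,0],[3,11,1],[2,10,1],[14,0,1],[14,0,2],[14,0,1],[14,0,1],[14,0,2],[14,0,1],[14,0,2],[14,0,1],[15,-3,3],[15,-3,4],[17,0,0],[16,0,0],[17,0,0],[17,0,0]], "twist": [[0,0.01,0],[0,0,0],[0,0.01,0],[0,0,0],[0,0.01,0],[0,0,0],[0,0,0],[0,0,0],[0,0,0],[0,0,0],[0,0,0],[0,0,0],[0,0,0],[0,0,0],[0,0,0],[0,0,0],[0,0,0],[0,0,0],[0,0,0],[0,0,0]]}}

```text
time: 8.33
ee_pos: [0.5018, -0.1739, 0.0576]
tcp_rot: [0.444, -0.443, 0.551, -0.55]
wrist_force: [1.2, 1.8, -2.6]
grip_width: 0.224
```

Run:
```python
from look import *
p,R,s=pose();print(p*1000,s["time"],s["grip_width"],s["wrist_force"],topan(*(p[:2]*1000)))
look("wrist","pics/w4.png",zmin=.3)
plan([pan(20,-15)+(58,-103,6),pan(5,-15)+(60,-103,1),pan(0,-15)+(120,-103,4)])
```

```text
[ 501.8424 -173.9301   57.5713] 8.3333 0.22434637859837256 [ 1.1761  1.763  -2.6359] (np.float64(-69.86163919697118), np.float64(-13.222262239053398))
bench z 0.0008945397940257893
start [ 500.4 -178.8   57.5] -102.55 tilt [-0.001 -0.002 -1.   ]
delta_pos [[14,0,0],[14,0,-1],[14,0,0],[15,0,0],[14,0,-1],[14,-1,0],[-15,-2,0],[-1,-15,0],[-2,-15,0],[-1,-15,0],[-1,-15,0]]
twist [[0,0.0,0],[0,0.0,0],[0,0.0,0],[0,0.01,0],[0,0.0,0],[0,0.0,0],[0,0.0,0],[0,0.0,0],[0,0.0,0],[0,0.0,0],[0,0.0,0]]
end [ 484.3 -241.8  120.5] -103.12
```

View pics/w4.png

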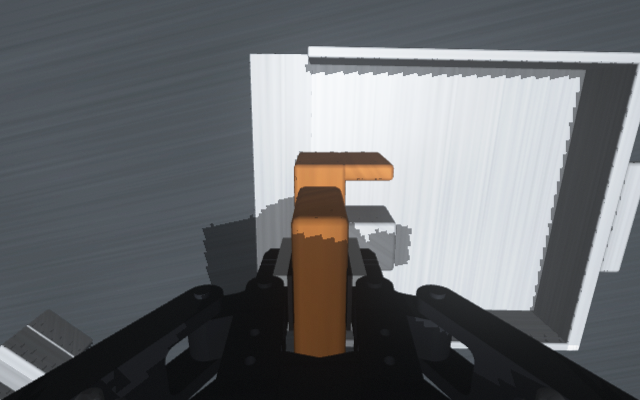

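Request:
{"op": "send_rows", "data": {"delta_pos": [[14,0,0],[14,0,-1],[14,0,0],[15,0,0],[14,0,-1],[14,-1,0],[0,0,0],[-15,-2,0],[-1,-15,0],[-2,-15,0],[-1,-15,0],[-1,-15,0]], "twist": [[0,0,0],[0,0,0],[0,0,0],[0,0.01,0],[0,0,0],[0,0,0],[0,0,0],[0,0,0],[0,0,0],[0,0,0],[0,0,0],[0,0,0]]}}

```text
time: 9.38
ee_pos: [0.4861, -0.2354, 0.1213]
tcp_rot: [0.441, -0.441, 0.553, -0.552]
wrist_force: [0.2, -0.0, -3.6]
grip_width: 0.225
```

Run:
```python
from look import *
p,R,s=pose();print(p*1000,s["time"],s["grip_width"],s["wrist_force"],topan(*(p[:2]*1000)))
look("wrist","pics/w5.png",zmin=.3)
plan([pan(-315,40)+(115,-103,11),pan(-325,40)+(52,-103,5),pan(-160,25)+(52,-103,11),pan(-130,20)+(58,-103,2),pan(18,15)+(58,-103,9),pan(3,15)+(60,-103,1),pan(-2,15)+(120,-103,4)])
```

```text
[ 486.1225 -235.3793  121.2949] 9.3833 0.22512081095653277 [ 0.1535 -0.0377 -3.5626] (np.float64(-6.4731225824852565), np.float64(-14.707351263155786))
bench z 0.0005920978570985169
start [ 488.  -235.9  124.1] -102.82 tilt [ 0.004 -0.001 -1.   ]
delta_pos [[-28,1,5],[-28,1,5],[-28,0,5],[-28,1,5],[-28,1,4],[-28,1,5],[-28,1,5],[-28,1,5],[-28,0,5],[-28,1,5],[-28,1,5],[-2,13,0],[-2,12,0],[-2,13,0],[-2,12,0],[-2,13,0],[15,0,-1],[15,0,-2],[15,0,-1],[15,0,-2]]
twist [[0,0.0,0],[0,0.0,0],[0,0.0,0],[0,0.0,0],[0,0.0,0],[0,0.0,0],[0,0.0,0],[0,0.0,0],[0,0.0,0],[0,0.0,0],[0,0.0,0],[0,0.0,0],[0,0.0,0],[0,0.0,0],[0,0.0,0],[0,0.0,0],[0,0.0,0],[0,0.0,0],[0,0.0,0],[0,0.0,0]]
delta_pos [[15,0,-1],[15,0,-2],[15,0,-1],[15,0,-1],[15,0,-2],[15,0,-1],[15,0,-2],[15,-3,-2],[15,-3,-3],[16,0,-1],[17,0,0],[16,0,-1],[17,0,0],[16,0,-1],[16,0,-1],[17,0,0],[16,0,-1],[16,0,0],[-15,-2,0],[-1,-15,0]]
twist [[0,0.0,0],[0,0.0,0],[0,0.0,0],[0,0.0,0],[0,0.0,0],[0,0.0,0],[0,0.0,0],[0,0.0,0],[0,0.0,0],[0,0.0,0],[0,0.0,0],[0,0.0,0],[0,0.0,0],[0,0.0,0],[0,0.0,0],[0,0.0,0],[0,0.0,0],[0,0.0,0],[0,0.0,0],[0,0.0,0]]
delta_pos [[-1,-15,0],[-1,-15,0],[-2,-15,0]]
twist [[0,0.0,0],[0,0.0,0],[0,0.0,0]]
end [ 514.4 -246.   120.1] -102.82
```

View pics/w5.png

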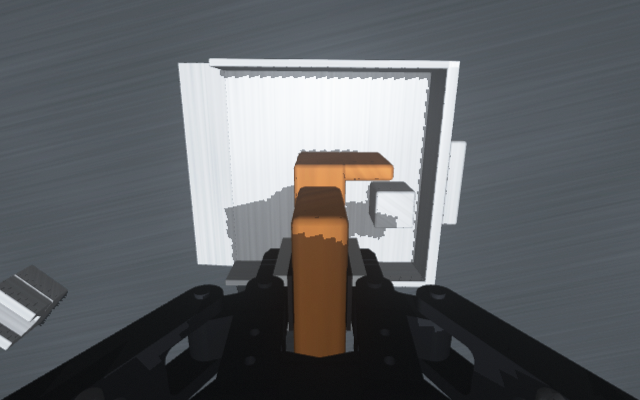

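Request:
{"op": "send_rows", "data": {"delta_pos": [[0,0,0],[0,0,0],[0,0,0]], "twist": [[0,0,0],[0,0,0],[0,0,0]]}}

```text
time: 9.68
ee_pos: [0.4852, -0.2363, 0.12]
tcp_rot: [0.44, -0.441, 0.554, -0.552]
wrist_force: [-0.6, -0.1, -4.2]
grip_width: 0.226
```

Run:
```python
from look import *
plan([pan(-315,40)+(115,-103,11),pan(-325,40)+(52,-103,6),pan(-160,25)+(52,-103,11),pan(-130,20)+(58,-103,2),pan(18,15)+(58,-103,9),pan(3,15)+(60,-103,1),pan(-2,15)+(120,-103,4)])
```

```text
start [ 485.2 -236.3  120. ] -102.89 tilt [-0.002  0.001 -1.   ]
delta_pos [[-28,0,5],[-28,1,5],[-28,0,5],[-29,1,5],[-28,0,5],[-28,1,6],[-28,0,5],[-28,1,5],[-28,0,5],[-28,1,5],[-28,0,5],[-2,11,0],[-1,10,0],[-2,11,0],[-2,10,0],[-2,11,0],[-1,10,0],[15,0,-1],[15,0,-2],[15,0,-1]]
twist [[0,0.0,0],[0,0.0,0],[0,0.0,0],[0,0.0,0],[0,0.0,0],[0,0.0,0],[0,0.0,0],[0,0.0,0],[0,0.0,0],[0,0.0,0],[0,0.0,0],[0,0.0,0],[0,0.0,0],[0,0.0,0],[0,0.0,0],[0,0.0,0],[0,0.0,0],[0,0.0,0],[0,0.0,0],[0,0.0,0]]
delta_pos [[15,0,-2],[15,0,-1],[15,0,-1],[15,0,-2],[15,0,-1],[15,0,-1],[15,0,-2],[15,0,-1],[15,-3,-3],[14,-3,-2],[16,0,-1],[17,0,0],[16,0,-1],[17,0,-1],[16,0,0],[17,0,-1],[16,0,0],[17,0,-1],[16,0,-1],[-15,-2,0]]
twist [[0,0.0,0],[0,0.0,0],[0,0.0,0],[0,0.0,0],[0,0.0,0],[0,0.0,0],[0,0.0,0],[0,0.0,0],[0,0.0,0],[0,0.0,0],[0,0.0,0],[0,0.0,0],[0,0.0,0],[0,0.0,0],[0,0.0,0],[0,0.0,0],[0,0.0,0],[0,0.0,0],[0,0.0,0],[0,0.0,0]]
delta_pos [[-1,-15,0],[-1,-15,0],[-1,-15,0],[-2,-15,0]]
twist [[0,0.0,0],[0,0.0,0],[0,0.0,0],[0,0.0,0]]
end [ 513.8 -245.9  120. ] -102.89
```

Request:
{"op": "send_rows", "data": {"delta_pos": [[-28,0,5],[-28,1,5],[-28,0,5],[-29,1,5],[-28,0,5],[-28,1,6],[-28,0,5],[-28,1,5],[-28,0,5],[-28,1,5],[-28,0,5],[0,0,0],[-2,11,0],[-1,10,0],[-2,11,0],[-2,10,0],[-2,11,0],[-1,10,0],[0,0,0]], "twist": [[0,0,0],[0,0,0],[0,0,0],[0,0,0],[0,0,0],[0,0,0],[0,0,0],[0,0,0],[0,0,0],[0,0,0],[0,0,0],[0,0,0],[0,0,0],[0,0,0],[0,0,0],[0,0,0],[0,0,0],[0,0,0],[0,0,0]]}}

```text
time: 11.27
ee_pos: [0.6099, 0.0613, 0.0505]
tcp_rot: [0.439, -0.442, 0.554, -0.552]
wrist_force: [0.1, -0.1, -3.5]
grip_width: 0.226
```

Run:
```python
from look import *
p,R,s=pose();print(p*1000,s["time"],s["grip_width"],s["wrist_force"],topan(*(p[:2]*1000)))
look("wrist","pics/w6.png",zmin=.3)
```

```text
[609.9273  61.3252  50.5277] 11.2667 0.2264658620053677 [ 0.1103 -0.0661 -3.453 ] (np.float64(-323.31941681568964), np.float64(39.12004931233938))
bench z 0.00040933936705209173
```

View pics/w6.png

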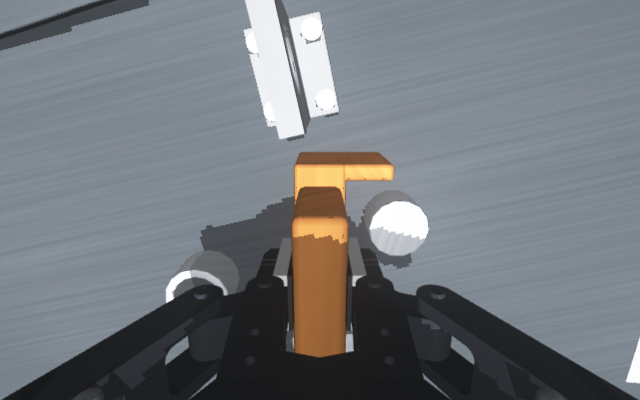

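Request:
{"op": "send_rows", "data": {"delta_pos": [[14,-1,-1],[15,0,-2],[15,0,-1],[15,0,-2],[15,0,-1],[15,0,-1],[15,0,-2],[15,0,-1],[15,0,-1],[15,0,-2],[15,0,-1],[15,-3,-3],[14,-3,-2],[16,0,-1],[17,0,0],[16,0,-1],[17,0,-1],[16,0,0],[17,0,-1],[16,0,0]], "twist": [[0,0,0],[0,0,0],[0,0,0],[0,0,0],[0,0,0],[0,0,0],[0,0,0],[0,0,0],[0,0,0],[0,0,0],[0,0,0],[0,0,0],[0,0,0],[0,0,0],[0,0,0],[0,0,0],[0,0,0],[0,0,0],[0,0,0],[0,0,0]]}}

```text
time: 12.98
ee_pos: [0.5177, -0.2359, 0.0606]
tcp_rot: [-0.44, 0.44, -0.553, 0.554]
wrist_force: [0.0, 0.4, -2.8]
grip_width: 0.226
```

Request:
{"op": "send_rows", "data": {"delta_pos": [[15,0,-1],[12,0,-1],[0,0,0],[-15,-2,0],[-1,-15,0],[-1,-15,0],[-1,-15,0],[-2,-14,0],[0,0,0],[0,0,0],[0,0,0]], "twist": [[0,0,0],[0,0,0],[0,0,0],[0,0,0],[0,0,0],[0,0,0],[0,0,0],[0,0,0],[0,0,0],[0,0,0],[0,0,0]]}}

```text
time: 13.9
ee_pos: [0.5149, -0.2404, 0.1205]
tcp_rot: [0.44, -0.441, 0.553, -0.553]
wrist_force: [-0.1, -0.5, -3.5]
grip_width: 0.222
```

Run:
```python
from look import *
p,R,s=pose();print(p*1000,s["time"],s["grip_width"],s["wrist_force"],topan(*(p[:2]*1000)))
look("wrist","pics/w7.png",zmin=.3)
look("top","pics/t7.png",zmin=.016,xr=(.35,.72),yr=(-.1,.3))
```

```text
[ 514.8764 -240.3809  120.5416] 13.9 0.2224165043506938 [-0.1199 -0.5497 -3.5172] (np.float64(-8.07119332547752), np.float64(14.424311627785327))
bench z 0.0005076038712378828
bench z -3.160642127331137e-05
[306. 158.] 56 top 0.088 centre 695 53 size 6 48 90
[282. 193.] 52 top 0.029 centre 590 132 size 33 33 27
[303. 207.] 46 top 0.033 centre 543 66 size 43 22 37
[257. 213.] 103 top 0.023 centre 526 214 size 39 29 0
[280. 235.] 166 top 0.042 centre 457 140 size 40 41 89
[316. 236.] 157 top 0.037 centre 451 24 size 35 46 33
```

View pics/w7.png

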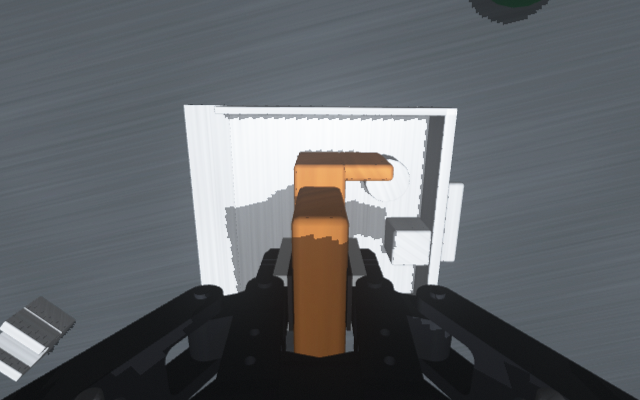

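View pics/t7.png

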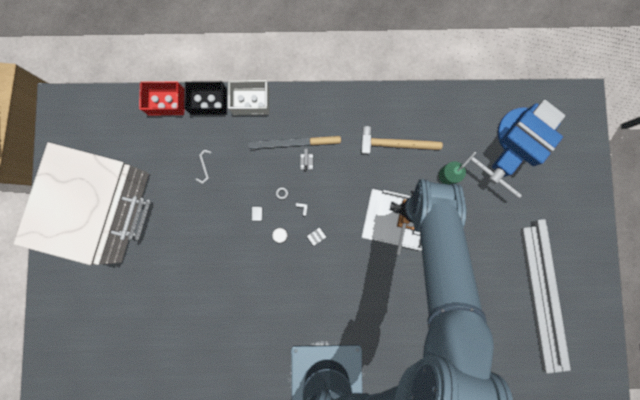

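Run:
```python
from look import *
plan([(530,108,115,-90,12),(530,108,115,-90,1),(530,112,51,-90,6),(530,112,51,-90,1)])
plan([(530,0,52,-93,8),pan(-165,-12)+(52,-103,6),pan(-130,-12)+(58,-103,2),pan(-14,-15)+(58,-103,8),pan(-14,-15)+(58,-103,1),pan(-30,-15)+(60,-103,1),pan(-34,-15)+(120,-103,4),pan(-34,-15)+(120,-103,3)],start=(530,112,51,-90))
```

```text
start [ 515.  -239.9  120.2] -102.93 tilt [-0.002  0.    -1.   ]
delta_pos [[-29,0,-5],[-28,1,-5],[-29,0,-4],[-29,1,-4],[-29,0,-3],[-28,1,-2],[-29,0,-2],[-29,0,-2],[-29,1,-1],[-29,0,0],[-29,1,0],[-29,0,1],[0,0,0],[-1,11,0],[0,10,0],[-1,11,0],[-1,11,0],[-1,10,0],[0,11,0],[0,0,0]]
twist [[0,-0.02,0],[0,-0.02,0],[0,-0.02,0],[0,-0.02,0],[0,-0.01,0],[0,-0.02,0],[0,-0.02,0],[0,-0.02,0],[0,-0.02,0],[0,-0.02,0],[0,-0.02,0],[0,-0.02,0],[0,0.0,0],[0,0.0,0],[0,0.0,0],[0,0.0,0],[0,0.0,0],[0,0.0,0],[0,0.0,0],[0,0.0,0]]
end [530.1 111.5  51.2] -89.75
delta_pos [[14,0,0],[14,0,0],[14,0,0],[14,0,1],[14,-1,0],[14,0,0],[14,0,1],[14,0,1],[14,0,0],[13,0,0],[14,0,0],[13,0,1],[14,0,2],[14,0,1],[17,-3,0],[18,-3,0],[14,0,0],[15,0,-1],[14,0,0],[15,0,0]]
twist [[0,0.01,0],[0,0.0,0],[0,0.01,0],[0,0.01,0],[0,0.0,0],[0,0.01,0],[0,0.01,0],[0,0.0,0],[0,0.03,0],[0,0.03,0],[0,0.03,0],[0,0.03,0],[0,0.03,0],[0,0.03,0],[0,0.0,0],[0,0.0,0],[0,0.0,0],[0,0.0,0],[0,0.0,0],[0,0.0,0]]
delta_pos [[14,0,0],[15,0,-1],[14,0,0],[14,0,0],[0,0,0],[-16,-2,0],[-1,-15,0],[-1,-15,0],[-1,-15,0],[-1,-15,0],[0,0,0],[0,0,0],[0,0,0]]
twist [[0,0.0,0],[0,0.0,0],[0,0.0,0],[0,0.0,0],[0,0.0,0],[0,0.0,0],[0,0.0,0],[0,0.0,0],[0,0.0,0],[0,0.0,0],[0,0.0,0],[0,0.0,0],[0,0.0,0]]
end [ 492.5 -208.1  120. ] -103.18
```

Request:
{"op": "send_rows", "data": {"delta_pos": [[-29,0,-5],[-28,1,-5],[-29,0,-4],[-29,1,-4],[-29,0,-3],[-28,1,-2],[-29,0,-2],[-29,0,-2],[-29,1,-1],[-29,0,0],[-29,1,0],[-29,0,1],[0,0,0],[-1,11,0],[0,10,0],[-1,11,0],[-1,11,0],[-1,10,0],[0,11,0],[0,0,0]], "twist": [[0,-0.02,0],[0,-0.02,0],[0,-0.02,0],[0,-0.02,0],[0,-0.01,0],[0,-0.02,0],[0,-0.02,0],[0,-0.02,0],[0,-0.02,0],[0,-0.02,0],[0,-0.02,0],[0,-0.02,0],[0,0,0],[0,0,0],[0,0,0],[0,0,0],[0,0,0],[0,0,0],[0,0,0],[0,0,0]]}}

```text
time: 15.67
ee_pos: [0.5304, 0.1115, 0.0504]
tcp_rot: [-0.501, 0.502, -0.499, 0.498]
wrist_force: [-0.7, 0.3, -3.2]
grip_width: 0.224
```

Run:
```python
from look import *
p,R,s=pose();print(p*1000,s["time"],s["grip_width"],s["wrist_force"])
look("wrist","pics/w8.png",zmin=.3)
```

```text
[530.3763 111.4612  50.3724] 15.6667 0.22445938434619536 [-0.7188  0.2952 -3.2476]
bench z 0.00036404378498947065
```

View pics/w8.png

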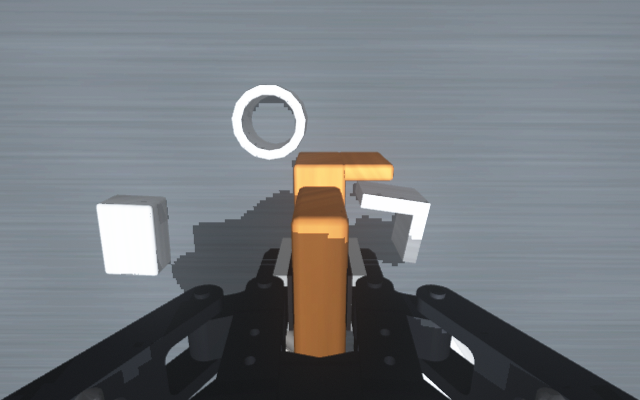

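Request:
{"op": "send_rows", "data": {"delta_pos": [[14,-1,0],[14,0,0],[14,0,0],[14,0,1],[14,-1,0],[14,0,0],[14,0,1],[14,0,1],[14,0,0],[13,0,0],[14,0,0],[13,0,1],[14,0,2],[14,0,1],[17,-3,0],[18,-3,0],[14,0,0],[15,0,-1],[14,0,0],[15,0,0]], "twist": [[0,0.01,0],[0,0,0],[0,0.01,0],[0,0.01,0],[0,0,0],[0,0.01,0],[0,0.01,0],[0,0,0],[0,0.03,0],[0,0.03,0],[0,0.03,0],[0,0.03,0],[0,0.03,0],[0,0.03,0],[0,0,0],[0,0,0],[0,0,0],[0,0,0],[0,0,0],[0,0,0]]}}

```text
time: 17.38
ee_pos: [0.5038, -0.1739, 0.0602]
tcp_rot: [0.44, -0.44, 0.553, -0.553]
wrist_force: [-1.0, 0.1, -3.2]
grip_width: 0.228
```

Request:
{"op": "send_rows", "data": {"delta_pos": [[14,0,0],[15,0,-1],[14,0,0],[14,0,0],[0,0,0],[-16,-2,0],[-1,-15,0],[-1,-15,0],[-1,-15,0],[-1,-15,0],[0,0,0],[0,0,0],[0,0,0]], "twist": [[0,0,0],[0,0,0],[0,0,0],[0,0,0],[0,0,0],[0,0,0],[0,0,0],[0,0,0],[0,0,0],[0,0,0],[0,0,0],[0,0,0],[0,0,0]]}}

```text
time: 18.47
ee_pos: [0.4944, -0.2083, 0.1214]
tcp_rot: [0.44, -0.441, 0.553, -0.553]
wrist_force: [1.4, 0.3, -2.9]
grip_width: 0.225
```

Run:
```python
from look import *
p,R,s=pose();print(p*1000,s["time"],s["grip_width"],s["wrist_force"],topan(*(p[:2]*1000)))
look("wrist","pics/w9.png",zmin=.3)
look("top","pics/t9.png",zmin=.016,xr=(.35,.72),yr=(-.1,.3))
```

```text
[ 494.3838 -208.3181  121.4426] 18.4667 0.22453255978226508 [ 1.4312  0.2835 -2.9305] (np.float64(-34.68953111074997), np.float64(-12.749607120645754))
bench z 0.0005851803951469614
bench z -3.406162246299971e-05
[306. 158.] 56 top 0.088 centre 695 53 size 6 48 90
[282. 193.] 55 top 0.029 centre 589 133 size 32 32 0
[257. 213.] 104 top 0.022 centre 526 213 size 29 41 84
[280. 235.] 166 top 0.043 centre 457 139 size 41 41 89
[316. 236.] 153 top 0.037 centre 451 24 size 36 46 34
```

View pics/w9.png

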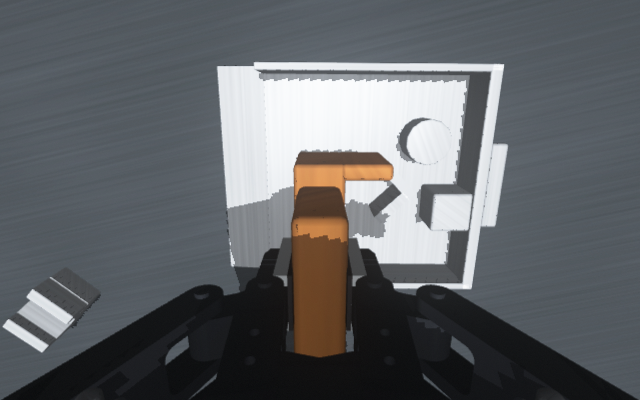

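Run:
```python
from look import *
a=pan(-446,4)
plan([pan(-440,4)+(115,-103,12),pan(-440,4)+(115,-103,1),a+(51,-103,6),a+(51,-103,1)])
plan([pan(-350,8)+(52,-103,6),pan(-165,25)+(52,-103,12),pan(-130,25)+(58,-103,2),pan(-22,25)+(58,-103,8),pan(-22,25)+(58,-103,1),pan(-38,25)+(60,-103,1),pan(-42,25)+(120,-103,4),pan(-42,25)+(120,-103,3)],start=a+(51,-103))
```

```text
start [ 494.2 -208.3  121.2] -102.91 tilt [-0.002  0.001 -1.   ]
delta_pos [[-34,1,1],[-34,0,2],[-33,1,1],[-34,0,2],[-34,1,1],[-34,0,2],[-33,1,1],[-34,0,2],[-34,1,1],[-34,0,2],[-33,1,1],[-34,0,2],[0,0,0],[-1,11,0],[-1,10,0],[-1,11,0],[-1,11,0],[-1,10,0],[-1,11,0],[0,0,0]]
twist [[0,0.0,0],[0,0.0,0],[0,0.0,0],[0,0.0,0],[0,0.0,0],[0,0.0,0],[0,0.0,0],[0,0.0,0],[0,0.0,0],[0,0.0,0],[0,0.0,0],[0,0.0,0],[0,0.0,0],[0,0.0,0],[0,0.0,0],[0,0.0,0],[0,0.0,0],[0,0.0,0],[0,0.0,0],[0,0.0,0]]
end [603.6 188.3  51.2] -102.91
delta_pos [[16,0,1],[16,0,0],[16,0,1],[16,-1,1],[16,0,0],[16,0,1],[15,0,1],[16,0,2],[15,0,1],[16,0,2],[15,0,1],[15,0,1],[16,0,2],[15,0,1],[16,0,2],[15,0,1],[15,0,2],[16,0,1],[17,-3,0],[18,-3,0]]
twist [[0,0.0,0],[0,0.0,0],[0,0.0,0],[0,0.0,0],[0,0.0,0],[0,0.0,0],[0,0.0,0],[0,0.0,0],[0,0.0,0],[0,0.0,0],[0,0.0,0],[0,0.0,0],[0,0.0,0],[0,0.0,0],[0,0.0,0],[0,0.0,0],[0,0.0,0],[0,0.0,0],[0,0.0,0],[0,0.0,0]]
delta_pos [[13,0,0],[14,0,0],[13,0,0],[14,0,0],[13,0,0],[14,0,0],[13,0,0],[14,0,0],[0,0,0],[-16,-2,0],[-1,-15,0],[-1,-15,0],[-1,-15,0],[-1,-15,0],[0,0,0],[0,0,0],[0,0,0]]
twist [[0,0.0,0],[0,0.0,0],[0,0.0,0],[0,0.0,0],[0,0.0,0],[0,0.0,0],[0,0.0,0],[0,0.0,0],[0,0.0,0],[0,0.0,0],[0,0.0,0],[0,0.0,0],[0,0.0,0],[0,0.0,0],[0,0.0,0],[0,0.0,0],[0,0.0,0]]
end [ 532.8 -209.9  120. ] -103.0
```

Request:
{"op": "send_rows", "data": {"delta_pos": [[-34,1,1],[-34,0,2],[-33,1,1],[-34,0,2],[-34,1,1],[-34,0,2],[-33,1,1],[-34,0,2],[-34,1,1],[-34,0,2],[-33,1,1],[-34,0,2],[0,0,0],[-1,11,0],[-1,10,0],[-1,11,0],[-1,11,0],[-1,10,0],[-1,11,0],[0,0,0]], "twist": [[0,0,0],[0,0,0],[0,0,0],[0,0,0],[0,0,0],[0,0,0],[0,0,0],[0,0,0],[0,0,0],[0,0,0],[0,0,0],[0,0,0],[0,0,0],[0,0,0],[0,0,0],[0,0,0],[0,0,0],[0,0,0],[0,0,0],[0,0,0]]}}

```text
time: 20.23
ee_pos: [0.6038, 0.1878, 0.0502]
tcp_rot: [0.44, -0.441, 0.553, -0.553]
wrist_force: [-0.8, -0.6, -4.4]
grip_width: 0.226
```

Run:
```python
from look import *
p,R,s=pose();print(p*1000,s["time"],s["grip_width"],s["wrist_force"],topan(*(p[:2]*1000)))
look("wrist","pics/w10.png",zmin=.3)
```

```text
[603.7603 187.7811  50.2108] 20.2333 0.2261095367014741 [-0.8313 -0.6389 -4.3946] (np.float64(-445.0998417227546), np.float64(4.660802951288838))
bench z 0.000412092767671679
```

View pics/w10.png

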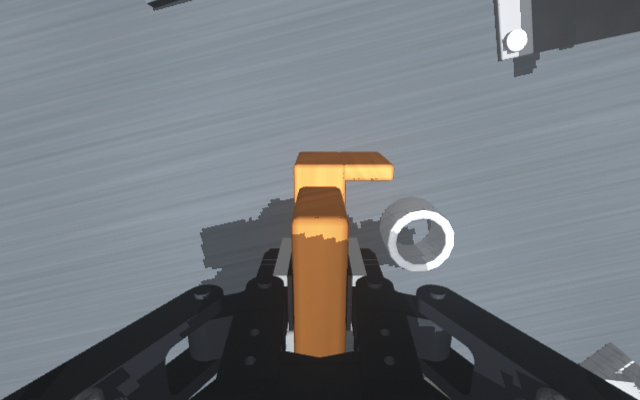

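Request:
{"op": "send_rows", "data": {"delta_pos": [[16,-1,1],[16,0,0],[16,0,1],[16,-1,1],[16,0,0],[16,0,1],[15,0,1],[16,0,2],[15,0,1],[16,0,2],[15,0,1],[15,0,1],[16,0,2],[15,0,1],[16,0,2],[15,0,1],[15,0,2],[16,0,1],[17,-3,0],[18,-3,0]], "twist": [[0,0,0],[0,0,0],[0,0,0],[0,0,0],[0,0,0],[0,0,0],[0,0,0],[0,0,0],[0,0,0],[0,0,0],[0,0,0],[0,0,0],[0,0,0],[0,0,0],[0,0,0],[0,0,0],[0,0,0],[0,0,0],[0,0,0],[0,0,0]]}}

```text
time: 21.95
ee_pos: [0.5537, -0.1258, 0.0606]
tcp_rot: [-0.441, 0.44, -0.553, 0.553]
wrist_force: [0.5, 0.0, -3.8]
grip_width: 0.22
```

Request:
{"op": "send_rows", "data": {"delta_pos": [[13,0,0],[14,0,0],[13,0,0],[14,0,0],[13,0,0],[14,0,0],[13,0,0],[14,0,0],[0,0,0],[-16,-2,0],[-1,-15,0],[-1,-15,0],[-1,-15,0],[-1,-15,0],[0,0,0],[0,0,0],[0,0,0]], "twist": [[0,0,0],[0,0,0],[0,0,0],[0,0,0],[0,0,0],[0,0,0],[0,0,0],[0,0,0],[0,0,0],[0,0,0],[0,0,0],[0,0,0],[0,0,0],[0,0,0],[0,0,0],[0,0,0],[0,0,0]]}}

```text
time: 23.37
ee_pos: [0.534, -0.2102, 0.1214]
tcp_rot: [0.44, -0.441, 0.553, -0.553]
wrist_force: [0.1, -0.2, -3.0]
grip_width: 0.224
```

Run:
```python
from look import *
p,R,s=pose();print(p*1000,s["time"],s["grip_width"],s["wrist_force"],topan(*(p[:2]*1000)))
look("wrist","pics/w11.png",zmin=.3)
look("top","pics/t11.png",zmin=.016,xr=(.35,.72),yr=(-.1,.3))
```

```text
[ 533.9685 -210.2418  121.387 ] 23.3667 0.22409815230570895 [ 0.0517 -0.2378 -3.0158] (np.float64(-41.722398326767554), np.float64(26.23870357229759))
bench z 0.0004858240411625414
bench z -5.4996964942932713e-05
[306. 158.] 57 top 0.088 centre 695 53 size 6 47 89
[257. 213.] 107 top 0.023 centre 526 214 size 29 39 89
[280. 235.] 166 top 0.042 centre 457 140 size 41 40 63
[316. 236.] 152 top 0.037 centre 451 24 size 36 46 34
```

View pics/w11.png

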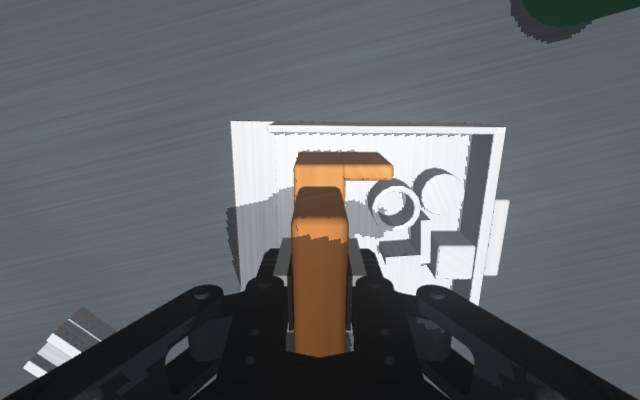

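Run:
```python
from look import *
plan([(530,265,115,-90,13),(530,265,115,-90,1),(528,268,51,-90,6)])
plan([(528,230,52,-90,3),(540,140,52,-90,6),(536,20,52,-90,8),pan(-165,-15)+(52,-103,7),pan(-130,-15)+(58,-103,3),pan(-50,-15)+(58,-103,6),pan(-50,-15)+(58,-103,1),pan(-70,-15)+(60,-103,2),pan(-74,-15)+(120,-103,4),pan(-74,-15)+(120,-103,3)],start=(528,268,51,-90))
```

```text
start [ 533.8 -210.2  121.1] -102.9 tilt [-0.002  0.001 -1.   ]
delta_pos [[-36,0,-8],[-35,1,-8],[-36,0,-8],[-36,1,-6],[-36,0,-6],[-36,1,-5],[-37,0,-5],[-36,1,-4],[-36,0,-4],[-37,1,-2],[-36,0,-3],[-37,1,-1],[-36,0,-1],[0,0,0],[-1,11,0],[0,10,-1],[-1,11,0],[0,11,0],[-1,10,-1],[0,11,0]]
twist [[0,-0.02,0],[0,-0.01,0],[0,-0.02,0],[0,-0.02,0],[0,-0.02,0],[0,-0.01,0],[0,-0.02,0],[0,-0.02,0],[0,-0.02,0],[0,-0.01,0],[0,-0.02,0],[0,-0.02,0],[0,-0.02,0],[0,0.0,0],[0,0.0,0],[0,0.0,0],[0,0.0,0],[0,0.0,0],[0,0.0,0],[0,0.0,0]]
end [528.1 267.7  51.1] -89.72
delta_pos [[13,0,0],[12,-1,0],[13,0,0],[15,0,2],[15,0,2],[15,0,2],[15,0,2],[15,0,2],[15,0,2],[15,0,-1],[15,0,0],[15,0,-1],[15,0,0],[15,0,-1],[15,0,0],[15,0,-1],[15,0,0],[14,0,-2],[15,0,-2],[14,0,-1]]
twist [[0,0.0,0],[0,0.0,0],[0,0.0,0],[0,0.0,0],[0,0.0,0],[0,0.0,0],[0,0.0,0],[0,0.0,0],[0,0.0,0],[0,0.0,0],[0,0.0,0],[0,0.0,0],[0,0.0,0],[0,0.0,0],[0,0.0,0],[0,0.0,0],[0,0.0,0],[0,0.03,0],[0,0.03,0],[0,0.04,0]]
delta_pos [[15,0,-1],[14,0,0],[15,0,1],[15,0,0],[12,-2,0],[11,-2,0],[12,-2,0],[13,0,0],[14,0,0],[13,0,0],[13,0,0],[13,0,1],[14,0,0],[0,0,0],[-10,-1,0],[-10,-1,0],[-1,-15,0],[-1,-15,0],[-1,-15,0],[-1,-15,0]]
twist [[0,0.03,0],[0,0.03,0],[0,0.03,0],[0,0.04,0],[0,0.0,0],[0,0.0,0],[0,0.0,0],[0,0.0,0],[0,0.0,0],[0,0.0,0],[0,0.0,0],[0,0.0,0],[0,0.0,0],[0,0.0,0],[0,0.0,0],[0,0.0,0],[0,0.0,0],[0,0.0,0],[0,0.0,0],[0,0.0,0]]
delta_pos [[0,0,0],[0,0,0],[0,0,0]]
twist [[0,0.0,0],[0,0.0,0],[0,0.0,0]]
end [ 501.4 -170.1  120. ] -103.18
```

Request:
{"op": "send_rows", "data": {"delta_pos": [[-36,0,-8],[-35,1,-8],[-36,0,-8],[-36,1,-6],[-36,0,-6],[-36,1,-5],[-37,0,-5],[-36,1,-4],[-36,0,-4],[-37,1,-2],[-36,0,-3],[-37,1,-1],[-36,0,-1],[0,0,0],[-1,11,0],[0,10,-1],[-1,11,0],[0,11,0],[-1,10,-1],[0,11,0]], "twist": [[0,-0.02,0],[0,-0.01,0],[0,-0.02,0],[0,-0.02,0],[0,-0.02,0],[0,-0.01,0],[0,-0.02,0],[0,-0.02,0],[0,-0.02,0],[0,-0.01,0],[0,-0.02,0],[0,-0.02,0],[0,-0.02,0],[0,0,0],[0,0,0],[0,0,0],[0,0,0],[0,0,0],[0,0,0],[0,0,0]]}}

```text
time: 25.13
ee_pos: [0.5287, 0.2667, 0.0508]
tcp_rot: [-0.501, 0.501, -0.499, 0.499]
wrist_force: [0.6, 0.7, -3.9]
grip_width: 0.225
```

Request:
{"op": "send_rows", "data": {"delta_pos": [[0,0,0],[0,0,0]], "twist": [[0,0,0],[0,0,0]]}}

```text
time: 25.3
ee_pos: [0.5286, 0.2672, 0.0516]
tcp_rot: [-0.501, 0.502, -0.499, 0.499]
wrist_force: [0.9, -0.3, -3.1]
grip_width: 0.228
```

Run:
```python
from look import *
p,R,s=pose();print(p*1000,s["time"],s["grip_width"],s["wrist_force"])
look("wrist","pics/w12.png",zmin=.3)
```

```text
[528.6461 267.1701  51.6057] 25.3 0.22769496231703074 [ 0.8697 -0.3253 -3.0595]
bench z 0.0003769215281430871
```

View pics/w12.png

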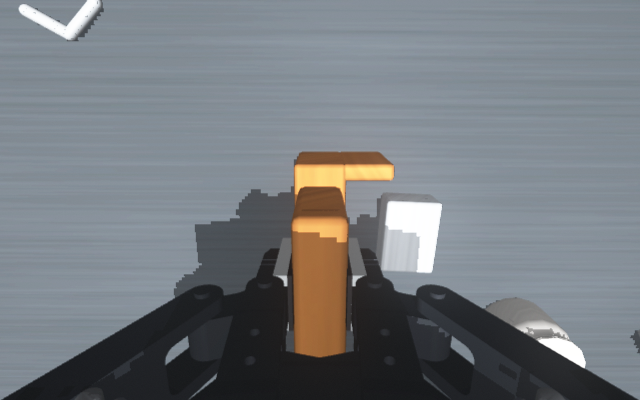

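Request:
{"op": "send_rows", "data": {"delta_pos": [[13,0,0],[12,0,0],[13,0,0],[15,0,2],[15,0,2],[15,0,2],[15,0,2],[15,0,2],[15,0,2],[15,0,-1],[15,0,0],[15,0,-1],[15,0,0],[15,0,-1],[15,0,0],[15,0,-1],[15,0,0],[14,0,-2],[15,0,-2],[14,0,-1]], "twist": [[0,0,0],[0,0,0],[0,0,0],[0,0,0],[0,0,0],[0,0,0],[0,0,0],[0,0,0],[0,0,0],[0,0,0],[0,0,0],[0,0,0],[0,0,0],[0,0,0],[0,0,0],[0,0,0],[0,0,0],[0,0.03,0],[0,0.03,0],[0,0.04,0]]}}

```text
time: 27.02
ee_pos: [0.5316, -0.0252, 0.0525]
tcp_rot: [-0.474, 0.475, -0.524, 0.524]
wrist_force: [0.2, 1.7, -2.3]
grip_width: 0.226
```

Run:
```python
from look import *
p,R,s=pose();print(p*1000,s["time"],s["grip_width"],s["wrist_force"])
look("wrist","pics/w13.png",zmin=.3)
```

```text
[531.5535 -25.2108  52.4515] 27.0167 0.22594648962632655 [ 0.2373  1.7435 -2.3045]
bench z 0.0005299830352285401
```

View pics/w13.png

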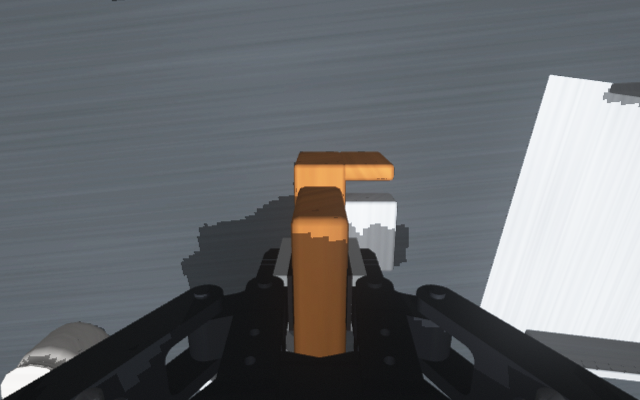

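Request:
{"op": "send_rows", "data": {"delta_pos": [[15,0,-1],[14,0,0],[15,0,1],[15,0,0],[12,-2,0],[11,-2,0],[12,-2,0],[13,0,0],[14,0,0],[13,0,0],[13,0,0],[13,0,1],[14,0,0],[0,0,0],[-10,-1,0],[-10,-1,0],[-1,-15,0],[-1,-15,0],[-1,-15,0],[-1,-15,0]], "twist": [[0,0.03,0],[0,0.03,0],[0,0.03,0],[0,0.04,0],[0,0,0],[0,0,0],[0,0,0],[0,0,0],[0,0,0],[0,0,0],[0,0,0],[0,0,0],[0,0,0],[0,0,0],[0,0,0],[0,0,0],[0,0,0],[0,0,0],[0,0,0],[0,0,0]]}}

```text
time: 28.73
ee_pos: [0.5049, -0.1679, 0.121]
tcp_rot: [0.442, -0.441, 0.553, -0.552]
wrist_force: [0.8, 0.2, -3.3]
grip_width: 0.227
```

Request:
{"op": "send_rows", "data": {"delta_pos": [[0,0,0],[0,0,0],[0,0,0]], "twist": [[0,0,0],[0,0,0],[0,0,0]]}}

```text
time: 28.98
ee_pos: [0.5041, -0.1695, 0.1196]
tcp_rot: [0.441, -0.441, 0.553, -0.552]
wrist_force: [-0.7, -0.0, -2.8]
grip_width: 0.227
```

Run:
```python
from look import *
p,R,s=pose();print(p*1000,s["time"],s["grip_width"],s["wrist_force"],topan(*(p[:2]*1000)))
look("wrist","pics/w14.png",zmin=.3)
plan([(640,200,140,-45,13),(650,250,140,0,12),(650,250,140,0,3)])
```

```text
[ 504.1187 -169.5408  119.566 ] 28.9833 0.22701076706577136 [-0.7099 -0.0129 -2.7565] (np.float64(-74.64901168931176), np.float64(-11.992726182305843))
bench z 0.0005946911903746688
start [ 503.8 -169.8  119.3] -102.84 tilt [-0.002  0.001 -1.   ]
delta_pos [[-30,-2,4],[-30,-1,6],[-29,-2,9],[-28,-1,10],[-28,-2,13],[-26,-2,15],[-25,-1,17],[-24,-2,19],[-22,-1,21],[-20,-2,22],[-19,-2,24],[-17,-1,25],[-15,-2,27],[-2,0,4],[-2,0,3],[-2,0,4],[-2,0,4],[-1,0,4],[-1,0,4],[-1,0,4]]
twist [[0,-0.08,0],[0,-0.08,0],[0,-0.07,0],[0,-0.08,0],[0,-0.08,0],[0,-0.08,0],[0,-0.07,0],[0,-0.08,0],[0,-0.08,0],[0,-0.08,0],[0,-0.07,0],[0,-0.08,0],[0,-0.08,0],[0,-0.07,0],[0,-0.06,0],[0,-0.07,0],[0,-0.06,0],[0,-0.07,0],[0,-0.06,0],[0,-0.07,0]]
delta_pos [[-1,0,4],[0,0,5],[0,0,4],[0,0,4],[1,0,4],[0,0,0],[0,0,0],[0,0,0]]
twist [[0,-0.06,0],[0,-0.07,0],[0,-0.06,0],[0,-0.07,0],[0,-0.06,0],[0,0.0,0],[0,0.0,0],[0,0.0,0]]
end [650.2 249.9 140.3] -0.28
```

View pics/w14.png

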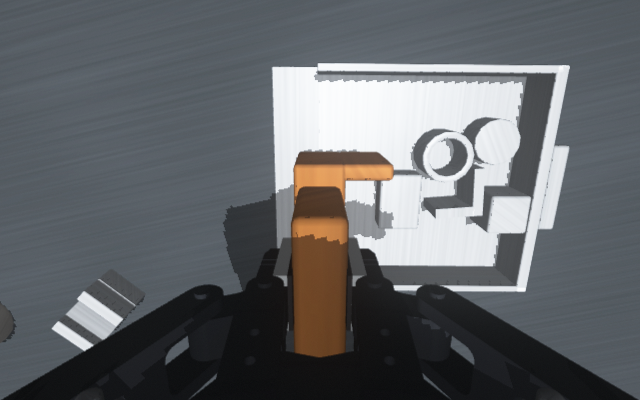

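Run:
```python
from look import *
plan([(600,70,200,-90,10),(600,70,200,-90,3)])
```

```text
start [ 503.8 -169.8  119.3] -102.84 tilt [-0.002  0.001 -1.   ]
delta_pos [[-26,-8,4],[-25,-8,5],[-25,-8,5],[-25,-8,5],[-26,-8,7],[-24,-8,7],[-25,-8,7],[-25,-9,8],[-24,-8,9],[-24,-8,9],[0,0,0],[0,0,0],[0,0,0]]
twist [[0,-0.02,0],[0,-0.02,0],[0,-0.03,0],[0,-0.02,0],[0,-0.02,0],[0,-0.02,0],[0,-0.03,0],[0,-0.02,0],[0,-0.02,0],[0,-0.02,0],[0,0.0,0],[0,0.0,0],[0,0.0,0]]
end [600.4  69.6 200.3] -90.24
```

Request:
{"op": "send_rows", "data": {"delta_pos": [[-26,-8,4],[-25,-8,5],[-25,-8,5],[-25,-8,5],[-26,-8,7],[-24,-8,7],[-25,-8,7],[-25,-9,8],[-24,-8,9],[-24,-8,9],[0,0,0],[0,0,0],[0,0,0],[0,0,0]], "twist": [[0,-0.02,0],[0,-0.02,0],[0,-0.03,0],[0,-0.02,0],[0,-0.02,0],[0,-0.02,0],[0,-0.03,0],[0,-0.02,0],[0,-0.02,0],[0,-0.02,0],[0,0,0],[0,0,0],[0,0,0],[0,0,0]]}}

```text
time: 30.2
ee_pos: [0.6005, 0.0672, 0.2]
tcp_rot: [0.497, -0.499, 0.502, -0.501]
wrist_force: [-0.3, -0.4, -2.9]
grip_width: 0.225
```

Run:
```python
from look import *
c,W=look("wrist","pics/w15.png",zmin=.075,xr=(.63,.75),yr=(0,.12))
m=(W[...,2]>.078)&(W[...,2]<.095)&(W[...,0]>.64)&(W[...,0]<.74)&(W[...,1]>.0)&(W[...,1]<.12)
P=W[m]*1000; print(P.min(0),P.max(0),np.median(P,0),len(P))
print(cv2.minAreaRect(P[:,:2].astype(np.float32)))
t=grab("top"); Wt=cloud(t)
k=(Wt[...,2]>.07)&(Wt[...,0]>.64)&(Wt[...,0]<.74)&(Wt[...,1]>.0)&(Wt[...,1]<.12)&(Wt[...,2]<.1)
print(Wt[k].min(0),Wt[k].max(0),k.sum())
m=(W[...,2]>.012)&(W[...,2]<.035)&(W[...,0]>.735)&(W[...,1]>-.1)&(W[...,1]<.3)
if m.any(): print("file",W[m].min(0))
```

```text
bench z 0.0005154458853049715
[333.  61.] 879 top 0.086 centre 693 56 size 50 8 0
[667.7828  52.019   83.274 ] [717.5231  59.8431  87.3377] [694.2313  56.2267  85.2661] 873
((692.6525268554688, 55.929359436035156), (49.745689392089844, 7.822502613067627), 0.053051307797431946)Traceback (most recent call last):
  File "<stdin>", line 8, in <module>
    return umr_minimum(a, axis, None, out, keepdims, initial, where)
ValueError: zero-size array to reduction operation minimum which has no identity
```

View pics/w15.png

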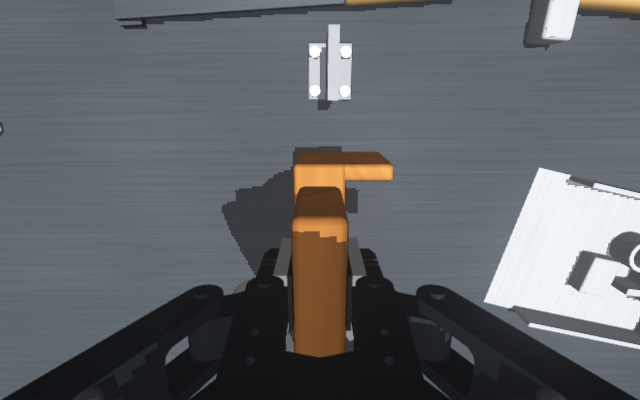

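Run:
```python
from look import *
c=grab("wrist"); print("file edge",ray(c,[(118,24),(345,6)],.012)*1000)
plan([(650,220,180,-45,8),(693,240,110,0,12),(693,240,110,0,3)])
```

```text
file edge [[732.7169 243.2059  12.    ]
 [745.643   43.3086  12.    ]]
start [600.9  67.5 200.7] -90.39 tilt [-0.001 -0.001 -1.   ]
delta_pos [[-19,3,6],[-19,2,8],[-17,3,10],[-17,2,11],[-15,3,13],[-14,3,14],[-12,2,16],[-11,3,17],[1,6,4],[2,6,3],[2,5,4],[2,6,3],[2,6,3],[2,6,3],[3,6,3],[3,5,3],[3,6,3],[3,6,2],[3,6,2],[4,6,2]]
twist [[0,-0.1,0],[0,-0.1,0],[0,-0.1,0],[0,-0.1,0],[0,-0.1,0],[0,-0.09,0],[0,-0.1,0],[0,-0.1,0],[0,-0.07,0],[0,-0.06,0],[0,-0.07,0],[0,-0.06,0],[0,-0.07,0],[0,-0.06,0],[0,-0.07,0],[0,-0.07,0],[0,-0.06,0],[0,-0.07,0],[0,-0.06,0],[0,-0.07,0]]
delta_pos [[0,0,0],[0,0,0],[0,0,0]]
twist [[0,0.0,0],[0,0.0,0],[0,0.0,0]]
end [693.2 240.1 109.7] 0.14
```

Request:
{"op": "send_rows", "data": {"delta_pos": [[-19,3,6],[-19,2,8],[-17,3,10],[-17,2,11],[-15,3,13],[-14,3,14],[-12,2,16],[-11,3,17],[1,6,4],[2,6,3],[2,5,4],[2,6,3],[2,6,3],[2,6,3],[2,6,3],[2,5,3],[2,6,3],[2,6,2],[2,6,2],[2,6,2]], "twist": [[0,-0.1,0],[0,-0.1,0],[0,-0.1,0],[0,-0.1,0],[0,-0.1,0],[0,-0.09,0],[0,-0.1,0],[0,-0.1,0],[0,-0.07,0],[0,-0.06,0],[0,-0.07,0],[0,-0.06,0],[0,-0.07,0],[0,-0.06,0],[0,-0.07,0],[0,-0.07,0],[0,-0.06,0],[0,-0.07,0],[0,-0.06,0],[0,-0.07,0]]}}

```text
time: 32.02
ee_pos: [0.6868, 0.2418, 0.1095]
tcp_rot: [-0.707, 0.707, 0.002, -0.002]
wrist_force: [-0.7, 0.8, -4.0]
grip_width: 0.226
```

Request:
{"op": "send_rows", "data": {"delta_pos": [[0,0,0],[0,0,0],[0,0,0],[0,0,0]], "twist": [[0,0,0],[0,0,0],[0,0,0],[0,0,0]]}}

```text
time: 32.35
ee_pos: [0.6867, 0.2426, 0.1108]
tcp_rot: [-0.707, 0.707, 0.001, -0.001]
wrist_force: [1.2, 0.5, -2.4]
grip_width: 0.225
```

Run:
```python
from look import *
p,R,s=pose();print(p*1000,s["time"],R[:,0],R[:,1],s["wrist_force"],s["torque"])
c,W=look("top","pics/t16.png",zmin=.3)
look("wrist","pics/w16.png",zmin=.3)
cc,Ws=look("side","pics/s16.png",zmin=.3)
im=cc["img"]; cv2.imwrite("pics/s16z.png",cv2.resize(im[130:280,180:400],None,fx=3.5,fy=3.5,interpolation=cv2.INTER_CUBIC))
plan([(685,235,51,0,6),(685,235,51,0,3)])
```

```text
[686.6845 242.6102 110.8225] 32.35 [1.     0.0023 0.0006] [ 0.0006 -0.     -1.    ] [ 1.1691  0.4832 -2.4487] [ 0.1029 -0.0093 -0.0014]
bench z -1.9544334226573312e-06
bench z 0.0003306623490481886
bench z 0.0006356473546454966
start [686.6 242.8 110.8] 0.19 tilt [ 0.001  0.    -1.   ]
delta_pos [[0,10,-1],[-1,10,-2],[0,10,-1],[0,10,-1],[0,10,-2],[-1,10,-1],[0,0,0],[0,0,0],[0,0,0]]
twist [[0,0.0,0],[0,0.0,0],[0,0.0,0],[0,0.0,0],[0,0.0,0],[0,0.0,0],[0,0.0,0],[0,0.0,0],[0,0.0,0]]
end [684.7 234.8  50.8] 0.19
```

View pics/s16z.png

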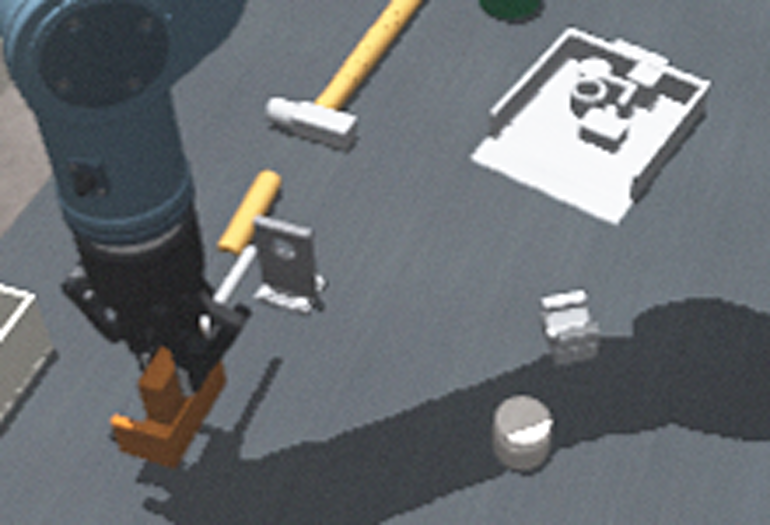

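View pics/w16.png

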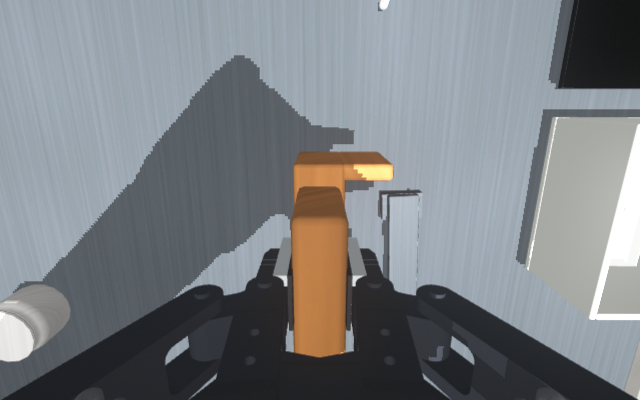

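View pics/t16.png

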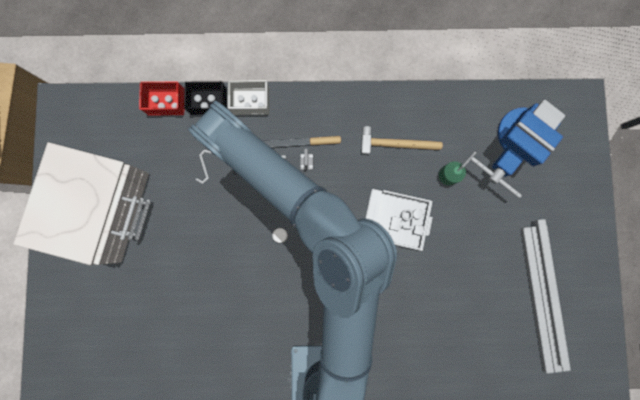

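Run:
```python
from look import *
c=grab("wrist"); print("file edge",ray(c,[(381,200),(387,230)],.0)*1000,ray(c,[(387,230)],.024)*1000)
# sweeper ridge in wrist cam: far end and centre column
W=cloud(c); m=(c["img"][...,2].astype(int)-c["img"][...,0]>60)&(c["d"]>0)&(W[...,2]>.12)
P=W[m]*1000; print("wood", P.min(0),P.max(0)); print("cheek/head x", (W[m&(W[...,1]>.2)]*1000)[:,0].min())
```

```text
file edge [[733.1024 236.3739   0.    ]
 [739.1768 211.5563   0.    ]] [[734.0828 221.0023  24.    ]]
wood [675.4996 216.5202 120.008 ] [695.1853 273.8315 186.8107]
cheek/head x 675.4996213172135
```

Request:
{"op": "send_rows", "data": {"delta_pos": [[0,10,-1],[-1,10,-2],[0,10,-1],[0,10,-1],[0,10,-2],[-1,9,-1],[0,0,0],[0,0,0],[0,0,0]], "twist": [[0,0,0],[0,0,0],[0,0,0],[0,0,0],[0,0,0],[0,0,0],[0,0,0],[0,0,0],[0,0,0]]}}

```text
time: 33.3
ee_pos: [0.6844, 0.2349, 0.051]
tcp_rot: [0.707, -0.707, -0.001, 0.002]
wrist_force: [-0.5, -0.2, -4.1]
grip_width: 0.226
```

Run:
```python
from look import *
p,R,s=pose();print(p*1000,s["time"],s["wrist_force"])
cc=grab("side");W=cloud(cc)
im=cc["img"]; cv2.imwrite("pics/s17z.png",cv2.resize(im[140:280,190:380],None,fx=4,fy=4,interpolation=cv2.INTER_CUBIC))
# rod points: z 50..70, x within 60 mm of TCP, y 60..190
m=(cc["d"]>0)&(W[...,2]>.045)&(W[...,2]<.075)&(W[...,1]<.185)&(W[...,1]>.066)&(abs(W[...,0]-.685)<.03)
P=W[m]*1000; print(len(P))
if len(P): 
  for lo in range(60,190,15):
    q=P[(P[:,1]>=lo)&(P[:,1]<lo+15)]
    if len(q): print(lo,len(q),q.mean(0),q.max(0))
# bracket hole in side view
k=(cc["d"]>0)&(W[...,2]>.03)&(W[...,2]<.09)&(abs(W[...,1]-.06)<.012)&(abs(W[...,0]-.693)<.03)
print("plate",(W[k]*1000).min(0),(W[k]*1000).max(0))
```

```text
[684.4115 234.8628  51.0311] 33.3 [-0.5156 -0.1769 -4.1213]
67
105 11 [684.6339 113.0833  65.5778] [690.2975 117.8005  69.7551]
120 17 [683.6247 126.9127  66.4016] [689.1325 133.7292  69.005 ]
135 17 [683.7146 141.8955  65.7567] [688.6534 148.4109  68.0716]
150 18 [683.814  157.4719  65.6459] [689.6948 163.6269  69.3292]
165 4 [682.2843 168.5339  66.5556] [684.0528 170.3447  68.8471]
plate [667.5731  50.7126  30.4554] [720.1059  62.6558  88.4941]
```

View pics/s17z.png

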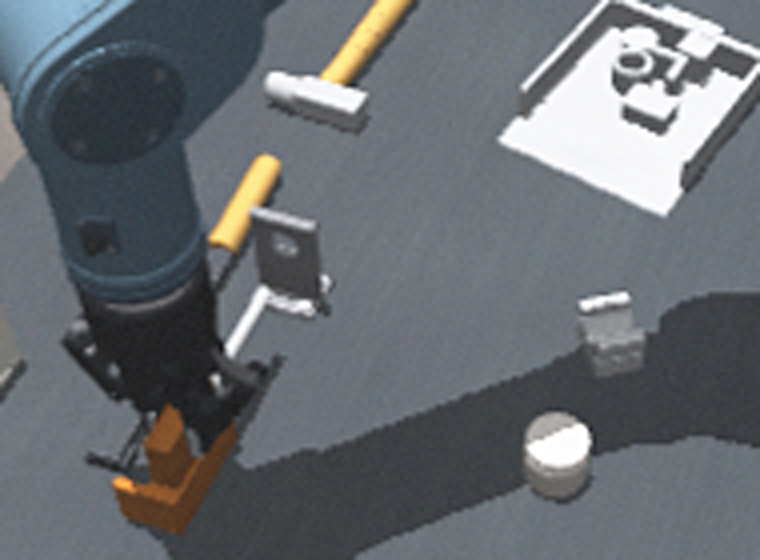

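Request:
{"op": "send_rows", "data": {"delta_pos": [[3,0,-8],[3,0,-8],[2,0,-8],[0,0,0],[0,0,0]], "twist": [[0,0,0],[0,0,0],[0,0,0],[0,0,0],[0,0,0]]}}

```text
time: 33.77
ee_pos: [0.6932, 0.2091, 0.0512]
tcp_rot: [-0.707, 0.707, 0.001, -0.001]
wrist_force: [0.7, 0.6, -3.2]
grip_width: 0.226
```

Request:
{"op": "send_rows", "data": {"delta_pos": [[0,0,-7],[0,0,-7],[0,0,-7],[0,0,-7],[0,0,0]], "twist": [[0,0,0],[0,0,0],[0,0,0],[0,0,0],[0,0,0]]}}

```text
time: 34.18
ee_pos: [0.6932, 0.1797, 0.051]
tcp_rot: [-0.706, 0.708, 0.001, -0.001]
wrist_force: [-0.1, -0.7, -3.4]
grip_width: 0.223
```

Run:
```python
from look import *
p,R,s=pose();print(p*1000,s["time"],s["wrist_force"],R[:,0])
cc=grab("side");im=cc["img"]; cv2.imwrite("pics/s18z.png",cv2.resize(im[140:280,190:380],None,fx=4,fy=4,interpolation=cv2.INTER_CUBIC))
```

```text
[693.2363 179.6851  50.9826] 34.1833 [-0.1049 -0.6887 -3.4149] [ 1.      0.0015 -0.    ]
```

View pics/s18z.png

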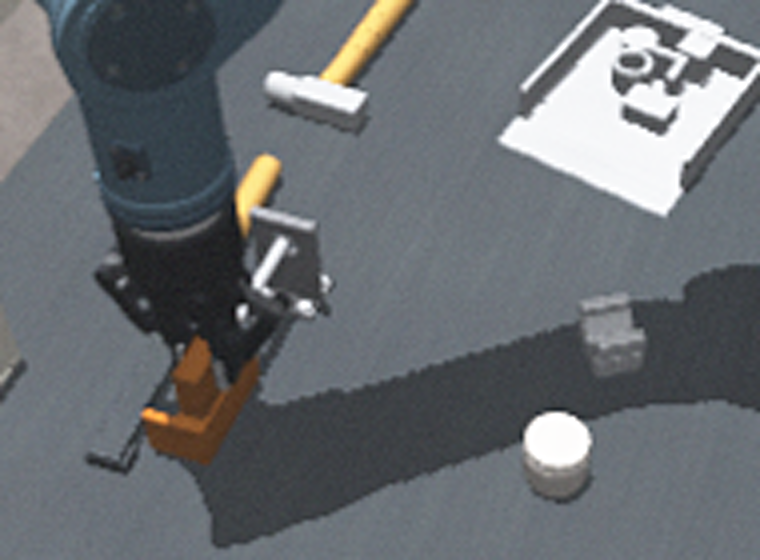

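Request:
{"op": "send_rows", "data": {"delta_pos": [[0,0,-6],[0,0,-7],[0,0,-6],[0,0,-7],[0,0,-7],[0,0,0],[0,0,0]], "twist": [[0,0,0],[0,0,0],[0,0,0],[0,0,0],[0,0,0],[0,0,0],[0,0,0]]}}

```text
time: 34.82
ee_pos: [0.693, 0.1489, 0.0512]
tcp_rot: [-0.707, 0.707, 0.001, -0.001]
wrist_force: [-0.2, 0.7, -3.0]
grip_width: 0.228
```

Request:
{"op": "send_rows", "data": {"delta_pos": [[0,1,0],[0,0,0],[0,0,0]], "twist": [[0,0,0],[0,0,0],[0,0,0]]}}

```text
time: 35.07
ee_pos: [0.6926, 0.1506, 0.0502]
tcp_rot: [0.707, -0.707, -0.002, 0.002]
wrist_force: [0.1, -0.3, -2.8]
grip_width: 0.222
```

Run:
```python
from look import *
p,R,s=pose();print(p*1000,s["time"],s["wrist_force"],R[:,0])
cc=grab("side");im=cc["img"]; cv2.imwrite("pics/s19z.png",cv2.resize(im[140:280,190:380],None,fx=4,fy=4,interpolation=cv2.INTER_CUBIC))
```

```text
[692.602 150.583  50.219] 35.0667 [ 0.098  -0.3294 -2.7938] [ 1.      0.0048 -0.0002]
```

View pics/s19z.png

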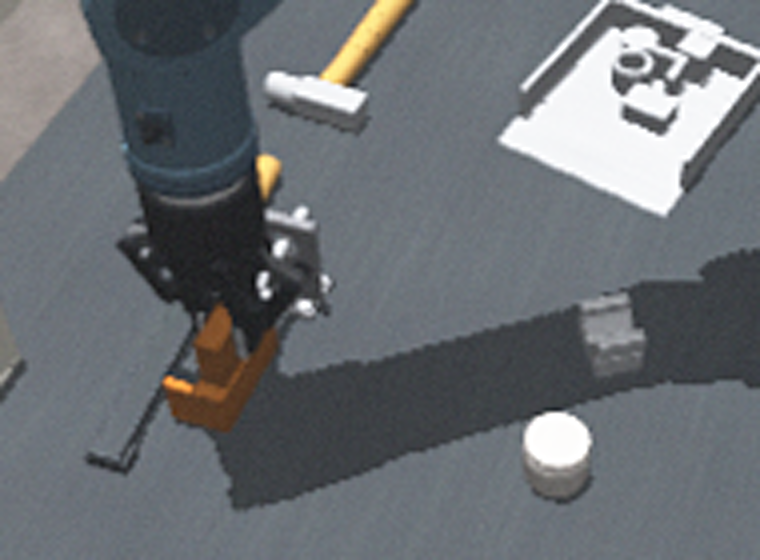

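Request:
{"op": "send_rows", "data": {"delta_pos": [[0,0,-3],[0,0,-2],[0,1,0],[0,0,0],[0,0,0]], "twist": [[0,0,0],[0,0,0],[0,0,0],[0,0,0],[0,0,0]]}}

```text
time: 35.53
ee_pos: [0.6928, 0.1448, 0.0492]
tcp_rot: [0.707, -0.707, -0.001, 0.001]
wrist_force: [-0.4, -0.3, -3.6]
grip_width: 0.226
```

Run:
```python
from look import *
p,R,s=pose();print(p*1000,s["time"],s["wrist_force"],R[:,0],s["grip_width"])
```

```text
[692.7992 144.8096  49.1912] 35.5333 [-0.4112 -0.2583 -3.5845] [ 1.      0.0039 -0.0002] 0.2256904471503781
```

Request:
{"op": "send_rows", "data": {"delta_pos": [[0,0.5,0],[0,0.5,0],[0,0,0],[0,0,0]], "twist": [[0,0,0],[0,0,0],[0,0,0],[0,0,0]]}}

```text
time: 35.87
ee_pos: [0.693, 0.1451, 0.049]
tcp_rot: [0.707, -0.707, -0.002, 0.001]
wrist_force: [-2.6, -1.1, 4.9]
grip_width: 0.232
```

Request:
{"op": "send_rows", "data": {"delta_pos": [[0,0,0],[0,0,0],[0,0,0],[0,0,0],[0,0,0],[0,0,0]], "twist": [[0,0,0],[0,0,0],[0,0,0],[0,0,0],[0,0,0],[0,0,0]], "claw": 60}}

```text
time: 36.37
ee_pos: [0.6929, 0.1449, 0.0482]
tcp_rot: [0.707, -0.707, -0.001, 0.001]
wrist_force: [-0.4, -0.3, 0.6]
grip_width: 0.602
```

Request:
{"op": "send_rows", "data": {"delta_pos": [[0,-5,0],[0,-10,0],[0,-15,0],[0,-20,0],[0,-25,0],[0,-30,0],[0,-30,0],[0,-30,0],[0,-30,0],[0,0,0],[0,0,0]], "twist": [[0,0,0],[0,0,0],[0,0,0],[0,0,0],[0,0,0],[0,0,0],[0,0,0],[0,0,0],[0,0,0],[0,0,0],[0,0,0]]}}

```text
time: 37.28
ee_pos: [0.6939, 0.1459, 0.2473]
tcp_rot: [0.708, -0.707, -0.003, -0.0]
wrist_force: [0.9, 0.1, -1.3]
grip_width: 0.599
```

Run:
```python
from look import *
p,R,s=pose();print(p*1000,s["time"],s["wrist_force"])
look("wrist","pics/w20.png",zmin=.075,xr=(.6,.73),yr=(0,.3))
cc=grab("side");im=cc["img"]; cv2.imwrite("pics/s20z.png",cv2.resize(im[140:280,190:380],None,fx=4,fy=4,interpolation=cv2.INTER_CUBIC))
```

```text
[693.9373 145.8546 247.3413] 37.2833 [ 0.9122  0.1176 -1.2778]
bench z 0.00037320131796148015
[318. 177.] 1482 top 0.085 centre 692 144 size 20 64 1
[318. 264.] 601 top 0.086 centre 692 57 size 50 9 1
```

View pics/w20.png

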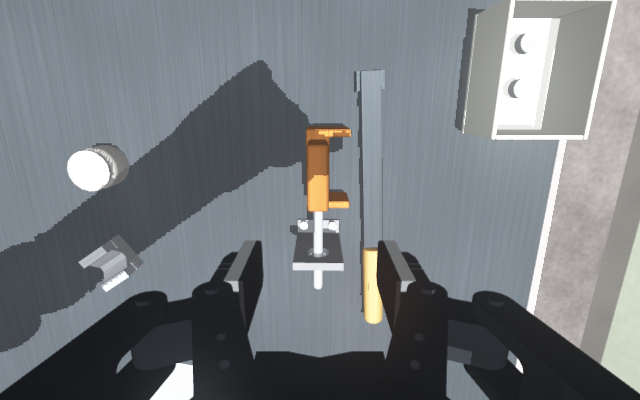

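View pics/s20z.png

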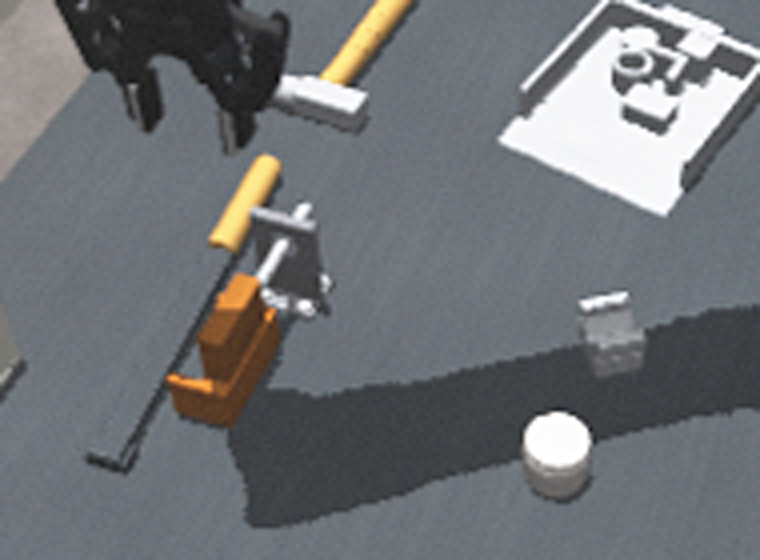

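Run:
```python
from look import *
c=grab("top");W=cloud(c)*1000
v=W[...,:2]-O; lx=v@d; ly=v@nn
m=((c["d"]>0)&(W[...,2]>14)&(W[...,2]<60)&(lx>-110)&(lx<70)&(abs(ly)<70)).astype(np.uint8)
n,l,st,ce=cv2.connectedComponentsWithStats(m)
for i in range(1,n):
    if st[i,4]>8: k=l==i; print(st[i,4],"pan x",lx[k].min().round(),lx[k].max().round(),"y",ly[k].min().round(),ly[k].max().round(),"z",W[k][:,2].max().round())
cv2.imwrite("pics/t21.png",cv2.resize(c["img"][130:265,185:445],None,fx=3,fy=3,interpolation=cv2.INTER_CUBIC))
```

```text
409 pan x -29.0 70.0 y -34.0 47.0 z 41.0
```

View pics/t21.png

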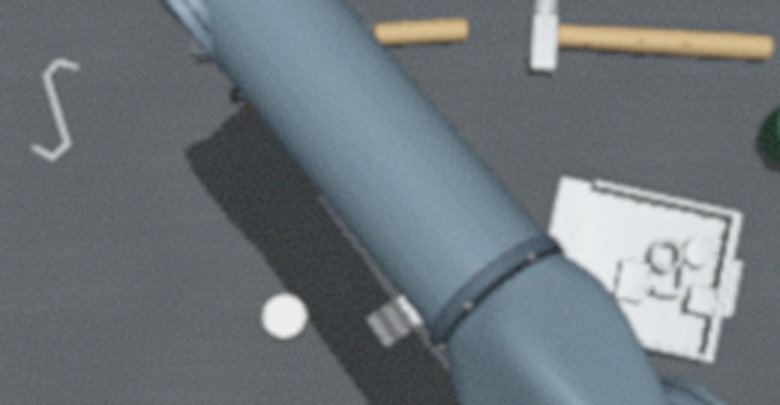

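All five pieces lie inside the pan, at local x from -29 to 70 mm. The bystanders I can see are where they started.

```bash
python3 -c "
from rig import *
print(close_job())"
```

```text
the job is handed in; nothing more can be done
None
```

I swept the five offcuts into the pan one at a time: square stub, slug, angle, tube, then flat. I then stood the sweeper on the bench with its rod through the eye, let go, and handed the job in at about 37.5 s. No verdict was given.

**Last checks**
- **Offcuts:** all five are in the pan. Together they span local x from about -29 to at least 70 mm (the check stopped at 70) and y from -34 to 47 mm. The camera read tops up to 41 mm; the square stub's top should be about 35 mm. I did not fit each piece separately in this check, since they show as one cluster from above.
- **Sweeper:** the wrist camera put its grip ridge at x 692, y 144 mm and the plate at x 692, y 57 mm. That works out to the rod end about 38 mm past mid-plate. The ridge is within about 1° of the hole's axis, and its top reads 85 mm against 84 mm given, so the sweeper stands flat on the bench. The gripper is about 0.2 m up, clear of everything.
- **Bystanders:** the V-block and tin had not moved, measured from above until the last sweep and seen in place in the final pictures. The hammer, file, wire hook and oil can look unmoved in the pictures, but I did not re-measure them.
- **Disagreement:** the top and wrist cameras differed by about 2–4 mm on positions. The side camera read heights about 3 mm high. For the eye I went by the wrist view, and the rod went in with no noticeable force.

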